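# Put the hand microscope upright in its ring stand

## Task

Press the red pad of the blue case down so that its cradle tips the hand microscope's black lens end up and stays there, take the microscope by that end and carry it to the orange ring on the stand. The ring's height is set differently each time, so feel for it: set the round bottom gently down into the ring while you still hold it, then let go so that the microscope is left standing upright and still in the ring, lens up. Never drop the microscope or lay it on the desk, never push it hard into the ring, and leave the mouse, mug, visor and screwdriver where they are.

Things in the scene. Friction and masses are not known exactly. Their poses are not given: they have to be found in the camera images.
- case: Blue case fixed to the desk, 255 (its x) x 110 (y) x 75 mm high, open on top: pocket 245 x 70 mm. Origin: centre of its underside. A hinged cradle lies in the pocket, hinge line along the case's y, 27.5 mm to +x of the origin and 35 mm up. The microscope lies in the cradle along the case's x axis, lens end to -x, round bottom to +x. Red press pad at the +x end.
- cradle (a joint): Cradle angle: 0 level, red pad flush with the case top; 0.70 rad fully tipped, at its stop. Pressing the red pad down raises it: the lens end at the -x side rises until the microscope's axis slopes 0.70 rad (40 degrees) above level, its bottom resting on the cradle's end wall. Takes a few newtons; stays where it is left.
- press_pad (a point): Point on top of the red press pad, on its centre line, 70 mm to +x of the hinge line and 40 mm above it when level. The pad reaches 45 mm to the hinge side of this point and 19 mm outwards, and is 62 mm wide. At full tip the point has sunk 55 mm and moved 9 mm outwards, and the pad slopes 40 degrees. Empty pit below; its end wall stands 25 mm beyond this point when level.
- scope_mid (a point): Hand microscope, loose, 165 mm long, about 0.3 kg, bottom-heavy; point half-way along its axis. z axis: from round bottom to lens end. Bottom: ball of 25 mm radius; yellow body 50 mm in diameter up to 70 mm from the bottom, then a taper; black lens end, a 32 mm cylinder from 90 to 165 mm, is for holding. Once tipped, its last 70 mm are free on both sides.
- scope_ball (a point): Centre of the microscope's ball bottom, 25 mm from the bottom end, 57.5 mm from scope_mid along the axis. Same axes as scope_mid. The microscope does not right itself: in the ring it keeps the lean at which it is let go, or tips further.
- stand: Stand fixed to the desk: dark foot 100 mm wide, vertical telescopic tube. Origin: centre of the underside, on the tube axis. On top a level orange ring, 58 mm outer, 38 mm inner diameter, its top 65 to 105 mm above the desk (not reported). The ball seats with its centre 16 mm above the ring's top. The ring is sprung: yields from about 3 N, 10 mm at about 9 N, then hard.
- mouse: Black computer mouse, about 104 x 60 x 34 mm, bystander. Origin under its middle.
- mug: White mug, 80 mm wide, 95 mm high, bystander. Origin under its middle.
- visor: Black headband magnifier with a grey and clear visor, about 155 x 150 x 44 mm, bystander. Origin under its middle.
- driver: Screwdriver with a red handle, 180 mm long, lying, bystander. Origin under it.
There are look-alikes about, which are no part of the job. Of the things that look like the part that bears scope_mid, the largest one is meant.

How it is judged:
On the way, in this order (a step that is already met when the one before it is completed fails the run):
1. the cradle is tipped up (beyond 0.6 rad) with the microscope still in it (value of joint cradle above 0.6 rad and contact force between scope and case above 0.3 N), for 0.2 s.
2. the microscope is lifted clear of the case, held in the fingers (contact force between scope and case below 0.05 N and contact force between scope and the fingers above 1 N and height (world z) of scope_mid above 0.1 m), for 0.2 s.
3. its round bottom rests in the ring while it is still held (contact force between scope and stand above 0.5 N and contact force between scope and the fingers above 0.5 N and horizontal distance between scope_ball and stand below 0.01 m), for 0.1 s.
At the end, for the whole second after the job is handed in: The microscope stands by itself in the ring, lens end up, its axis within 0.15 rad (8.6 degrees) of vertical, the centre of its ball within 7 mm of the stand's axis, its weight on the stand, at rest and released (angle between scope_mid's own z axis and vertical below 0.15 rad and horizontal distance between scope_ball and stand below 0.007 m and contact force between scope and stand above 1 N and linear speed of scope below 0.02 m/s and angular speed of scope below 0.15 rad/s and contact force between scope and the fingers below 0.05 N); the robot touches nothing.
It fails at once if the microscope is dropped or laid on the desk (ball centre lower than 40 mm) (height (world z) of scope_ball below 0.04 m).
It fails at once if the microscope is dropped or thrown (faster than 1.2 m/s) (linear speed of scope above 1.2 m/s).
It fails at once if the microscope is pushed into the stand with more than 25 N (contact force between scope and stand above 25 N).
It fails at once if a bystander is moved by more than 30 mm (distance of any of mouse, mug, visor, driver from where it was at the start of the episode above 0.03 m).
It also fails if it takes over 56 s, if anything falls off the work surface, if the arm or the gripper's body presses on something with over 40 N, if the wrist force passes 120 N, or if a joint passes its speed limit or range.

## Robot

A 6-joint arm with a two-finger parallel gripper is mounted at the origin on the work surface. World frame = base frame: x ahead of the robot, y to its left, z up, the work surface at z = 0. Lengths are in m, angles in rad, forces in N, time in s.
With the tool pointing down it reaches from about 0.25 to 0.775 m from the base axis. Payload 4 kg.
Tool frame: the origin (TCP) lies at the very end of the fingers, on their centre line; the grasp point (between the pads) lies 19 mm behind it; x points along the fingers, y is the direction in which the jaws open and shut, and the axes are right-handed (so a half turn about x gives the same grasp; the last joint's range is limited). The gripper opens to 94 mm and grips with 3 to 60 N. Pads are 16 mm wide; open, the fingers measure 119 mm over their backs; the gripper's body (75 mm by 177 mm) begins 78 mm behind the grasp point.
Start: joints at [1.134, 0.087, 1.371, -0, 1.684, -0.103], TCP at [0.18, 0.52, 0.206] pointing down, gripper open.
Joint ranges: [-3.1, 3.1], [-0.76, 2.03], [0.27, 2.55], [-1.08, 4.22], [0.17, 2.65], [-2.57, 2.57]. Speed limits (rad/s): [2.79, 2.79, 3.14, 3.14, 3.14, 3.14].

## Interface

Orientations are given as [roll, pitch, yaw] about the fixed x, y, z axes, in that order (R = Rz(yaw) Ry(pitch) Rx(roll)).
In Python, from bench import robot gives the robot as it stands.
- The arm moves only by the tool carry_out, never from a script. Its argument "targets" is a list of rows, each a list of 5 numbers: the closure, from 0 (fully open) to 1 (shut), then the shift along the tool's x, y, z in cm, then the turn about the tool's x in degrees. In form: [[fingers, tx, ty, tz, turn], ...]. A call has 1 to 20 rows; each row shifts and turns the commanded pose from where the row before left it, along the tool's axes as they then stand; what a row does not reach is not made up. A row lasts 1/10 s, in which the tool goes at most 50 mm and 8.59 degrees, less where a joint would pass 70% of its speed; a pose out of reach is approached as far as the arm can. A call is refused whole if a number of a shift passes 5 or a number of a turn 8.59, either way. A call with a gripper value outside its range is refused whole. The fingers move at their own pace and stop on an object; the grip force is fixed at half the most. Time passes only in rows, so rows that do not move let the fingers close. It gives the time, the measured TCP pose, the force and the opening at its end, in the units of the state.
- robot.get_obs(): the state, without advancing time (a new reading comes with each control period).
- robot.snapshot(name): name is "scene" or "top" or "wrist"; returns a dict with "image" (420x560x3 uint8, red, green, blue), "camera_matrix" (3x3 intrinsics, pixels), "pose" (4x4, takes a point from camera to world coordinates). Camera axes: x right, y up, looking along -z (the intrinsics and any distortion apply to the point x, -y, -z); pixel columns grow to the right and rows downward; lengths in m; the calibration is good to about 2 mm. A picture is of the moment at which its call begins. There is no depth.
- robot.close_job(): hands the job in, once; it reports no verdict.
The state is a dict: "time": time; "joint_positions": joint angles; "qvel": joint speeds; "joint_torque": joint torques, N m; "tool_pos": TCP position; "ee_rot": TCP orientation; "wrist_force": force on the tool from outside, world axes, zero at the start; "wrist_torque": the same for the moment, N m; "width": finger opening in m.
Only numpy, scipy, OpenCV 4.12 (cv2) and the standard library are available. Lean on these libraries where they do the work, as an engineer would, in place of code of your own. Each camera call takes 0.05 s, during which the arm holds its last target. There are 200 camera calls.

## Working session

There is one attempt and no reset: what is moved stays moved. The work goes in short steps, Python scripts to look and compute and a tool call to move; the robot and the scene stay as the last step left them, time stands still between calls to the robot, and variables do not carry over. Pictures are saved under pics/ and viewed, about 8 in all and at most 12, crops included, and the job is handed in when it is done.

Besides the shell and the picture viewer there is one more tool, called after ">>>" as name(argument=value, ...) on one line, values as JSON. carry_out: Moves the arm, as the interface text tells. Its arguments: {"type":"object","properties":{"targets":{"type":"array","items":{"type":"array","items":{"type":"number"}}}},"required":["targets"]}

```bash
ls; mkdir -p pics; python3 - <<'E'
from bench import robot
import cv2, numpy as np
o=robot.get_obs(); print(o)
for n in("scene","top"):
    s=robot.snapshot(n); cv2.imwrite(f"pics/{n}0.png",s["image"][:,:,::-1]); np.savez(f"{n}0.npz",**s)
    print(n,s["camera_matrix"].round(1).tolist(),s["pose"].round(3).tolist(),s.keys())
E
```

```text
pics
{'time': 0.0, 'joint_positions': array([ 1.13389382e+00,  8.79466089e-02,  1.37225893e+00, -3.49480946e-05,
        1.68359867e+00, -1.03125564e-01]), 'qvel': array([ 0.00190666,  0.00035461, -0.00054316, -0.00057591, -0.00081711,
       -0.00111469]), 'joint_torque': array([ 2.20068928e-04, -3.40175843e+01, -3.02434659e+01,  7.18423608e-02,
        3.27716873e-02, -1.61678850e-04]), 'tool_pos': array([0.17998033, 0.51912989, 0.2043064 ]), 'ee_rot': array([-1.65821723,  1.5685845 , -1.99199806]), 'wrist_force': array([ 0.05696062,  0.45578118, -0.04882621]), 'wrist_torque': array([ 0.07212142, -0.05135193,  0.05537882]), 'width': 0.09404573208335093}
scene [[382.2, 0.0, 289.8], [0.0, 382.2, 201.1], [0.0, 0.0, 1.0]] [[-0.882, -0.258, 0.395, 0.987], [0.472, -0.476, 0.743, 0.942], [-0.004, 0.841, 0.541, 0.749], [0.0, 0.0, 0.0, 1.0]] dict_keys(['image', 'camera_matrix', 'pose'])
top [[440.0, 0.0, 280.2], [0.0, 440.0, 211.4], [0.0, 0.0, 1.0]] [[-0.016, 0.99, -0.14, 0.335], [-1.0, -0.018, -0.012, 0.021], [-0.014, 0.14, 0.99, 1.324], [0.0, 0.0, 0.0, 1.0]] dict_keys(['image', 'camera_matrix', 'pose'])
```

View pics/scene0.png

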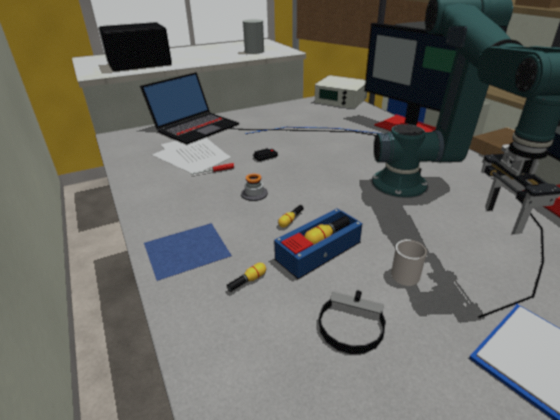

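View pics/top0.png

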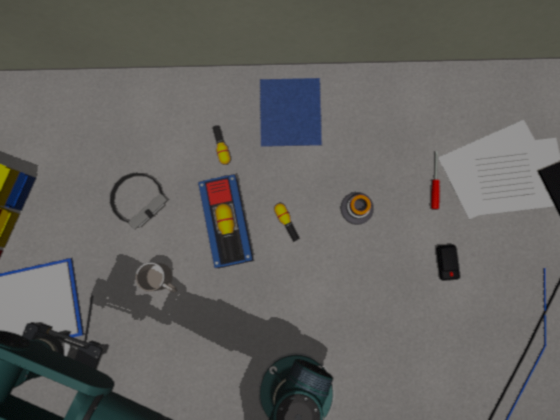

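Top view: the candidates for the microscope are the one in the case at (226,222), the loose one at (222,150) and the loose one at (284,215). The largest, in the blue case, is meant. The red pad is at (220,192), the ring at (360,206), the mug at (150,276) and the visor at (138,200).

```bash
cat > h.py <<'E'
import numpy as np, cv2
from scipy.spatial.transform import Rotation as Rn
def ray(s,p):
    K=s["camera_matrix"];d=np.linalg.inv(K)@[p[0],p[1],1.];d=s["pose"][:3,:3]@(d*[1,-1,-1]);return s["pose"][:3,3],d/np.linalg.norm(d)
def onz(s,p,z):
    c,d=ray(s,p);return c+d*(z-c[2])/d[2]
def tri(s1,p1,s2,p2):
    a,d=ray(s1,p1);b,e=ray(s2,p2);t=np.linalg.lstsq(np.c_[d,-e],b-a,rcond=None)[0]
    return (a+d*t[0]+b+e*t[1])/2,np.linalg.norm(a+d*t[0]-b-e*t[1])
def proj(s,P):
    q=s["pose"][:3,:3].T@(np.array(P)-s["pose"][:3,3]);q=s["camera_matrix"]@(q*[1,-1,-1]);return q[:2]/q[2]
def blob(s,lo,hi,box):
    x0,y0,x1,y1=box;h=cv2.cvtColor(np.ascontiguousarray(s["image"][y0:y1,x0:x1]),cv2.COLOR_RGB2HSV)
    m=cv2.inRange(h,np.array(lo),np.array(hi));c=max(cv2.findContours(m,0,2)[0],key=cv2.contourArea)
    return c.reshape(-1,2)+[x0,y0]
E
python3 - <<'E'
from h import *
np.set_printoptions(precision=4,suppress=True)
t=np.load("top0.npz");s=np.load("scene0.npz")
c=blob(t,(100,110,40),(125,255,255),(185,160,265,280))
print("blue",c.min(0),c.max(0))
W=np.array([onz(t,p,.075)[:2] for p in c]);r=cv2.minAreaRect((W*1000).astype(np.float32));print(r,cv2.boxPoints(r))
c=blob(t,(0,150,90),(6,255,255),(185,160,265,220));W=np.array([onz(t,p,.075)[:2] for p in c]);print("pad",cv2.minAreaRect((W*1000).astype(np.float32)))
ct=blob(t,(7,140,120),(19,255,255),(335,185,385,230));cs=blob(s,(3,140,100),(19,255,255),(235,165,275,195))
e1=cv2.fitEllipse(ct);e2=cv2.fitEllipse(cs);print(e1,e2,tri(t,e1[0],s,e2[0]))
# foot
g=cv2.cvtColor(t["image"],cv2.COLOR_RGB2GRAY)
cv2.imwrite("pics/crop.png",np.hstack([cv2.resize(t["image"][160:280,180:270,::-1],None,fx=4,fy=4),cv2.resize(t["image"][170:250,330:390,::-1],None,fx=6,fy=6)]))
E
```

```text
blue [199 175] [251 266]
((489.1832580566406, 195.51797485351562), (254.20948791503906, 108.1200942993164), 11.10073471069336) [[354.0482 224.0945]
 [374.8651 117.9973]
 [624.3183 166.9414]
 [603.5015 273.0386]]
pad ((571.906494140625, 213.23947143554688), (64.87049102783203, 61.811920166015625), 11.115165710449219)
((360.46868896484375, 204.3038787841797), (18.371973037719727, 19.02094268798828), 114.49272918701172) ((253.07855224609375, 177.79672241210938), (7.886941432952881, 14.114641189575195), 85.87277221679688) (array([ 0.5308, -0.1966,  0.0659]), np.float64(0.0034807841188475783))
```

View pics/crop.png

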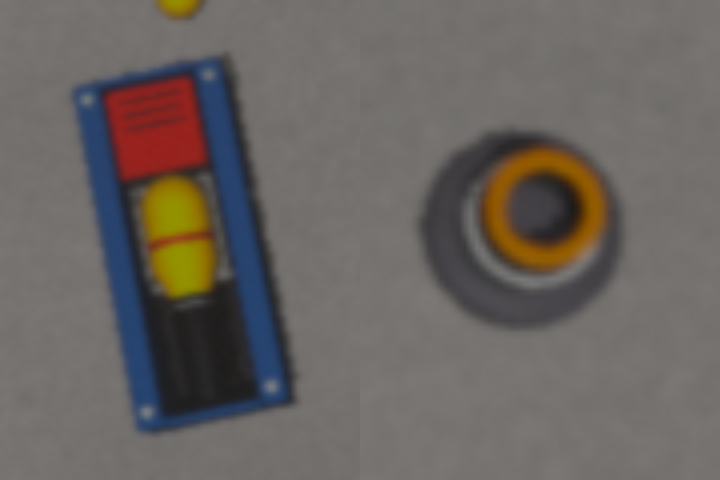

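The crop shows the case with its four screws, the red pad at its upper end and the large microscope in the pocket, so the choice holds. The case centre is (0.489,0.196) with yaw 11.1° and size 254x108. The pad centre lies 84.5 mm out, which also fits. Now to work out the move to above the pad.

```bash
cat >> h.py <<'E'
def tool(o): return Rn.from_euler("xyz",o["ee_rot"]).as_matrix()
CY=np.radians(11.1);C0=np.array([.4892,.1955])
def case(u,v,z): return np.r_[C0+[u*np.cos(CY)-v*np.sin(CY),u*np.sin(CY)+v*np.cos(CY)],z]
def goto(o,P,dirv=None,turn=0):
    R=tool(o);d=np.array(P)-o["tool_pos"];R2=R
    if dirv is not None:
        a=np.array([dirv@R[:,1],dirv@R[:,2]]);turn=np.degrees(np.arctan2(a[1],a[0]));turn=(turn+90)%180-90
        R2=R@Rn.from_euler("x",turn,degrees=True).as_matrix()
    print("turn",round(turn,2),"shift now(cm)",(R.T@d*100).round(2),"shift after turn",(R2.T@d*100).round(2))
E
python3 - <<'E'
from h import *; from bench import robot
o=robot.get_obs();print(tool(o).round(3),o["joint_positions"][5])
goto(o,case(.0985,0,.12),np.array([-np.sin(CY),np.cos(CY),0]))
E
```

```text
[[-0.001  0.328  0.945]
 [-0.002  0.945 -0.328]
 [-1.    -0.002 -0.   ]] -0.10309651241832438
turn -30.22 shift now(cm) [  8.46 -15.48  48.33] shift after turn [  8.46 -37.7   33.97]
```

>>> carry_out(targets=[[1, 0, 0, 0, -7.55], [1, 0, 0, 0, -7.55], [1, 0, 0, 0, -7.55], [1, 0, 0, 0, -7.55], [1, 0, -2.5, 2.25, 0], [1, 0, -2.5, 2.25, 0], [1, 0, -2.5, 2.25, 0], [1, 0, -2.5, 2.25, 0], [1, 0, -2.5, 2.25, 0], [1, 0, -2.5, 2.25, 0], [1, 0, -2.5, 2.25, 0], [1, 0, -2.5, 2.25, 0], [1, 0, -2.5, 2.25, 0], [1, 0, -2.5, 2.25, 0], [1, 0, -2.5, 2.25, 0], [1, 0, -2.5, 2.25, 0], [1, 0, -2.5, 2.25, 0], [1, 0, -2.5, 2.25, 0], [1, 0, -2.5, 2.25, 0]])

```text
time: 2.0
tool_pos: [0.5842, 0.2154, 0.2047]
ee_rot: [3.031, 1.57, -3.059]
wrist_force: [0.3, 0.6, 0.1]
width: 0.0005
```

```bash
python3 - <<'E'
from h import *; from bench import robot
s=robot.snapshot("wrist");o=robot.get_obs();print(o["time"],o["tool_pos"],tool(o).round(3),o["wrist_force"],o["width"],o["joint_positions"])
cv2.imwrite("pics/w1.png",s["image"][:,:,::-1]);np.savez("w1.npz",**s)
print("padpoint px",proj(s,case(.0975,0,.075)),s["pose"].round(3).tolist())
try:
    c=blob(s,(0,140,70),(7,255,255),(0,0,560,420));W=np.array([onz(s,p,.075)[:2] for p in c]);print("pad",cv2.minAreaRect((W*1000).astype(np.float32)))
except Exception as e: print(e)
goto(o,case(.0985,0,.08),np.array([-np.sin(CY),np.cos(CY),0]))
E
```

```text
2.05 [0.58789744 0.21143964 0.20374583] [[ 0.001 -0.187  0.982]
 [-0.004  0.982  0.187]
 [-1.    -0.004  0.001]] [ 1.01617792 -1.42439009 -0.15659782] 0.0006782035794724846 [ 0.2566275   0.25534401  1.18074304 -0.0037551   1.70519561 -1.50305262]
padpoint px [280.33764885 200.56316036] [[-0.192, -0.947, -0.258, 0.509], [0.981, -0.185, -0.051, 0.2], [0.0, -0.263, 0.965, 0.384], [0.0, 0.0, 0.0, 1.0]]
pad ((574.65185546875, 212.02120971679688), (64.36205291748047, 62.03791046142578), 11.085894584655762)
turn -0.31 shift now(cm) [12.37  0.38 -0.15] shift after turn [12.37  0.38 -0.15]
```

View pics/w1.png

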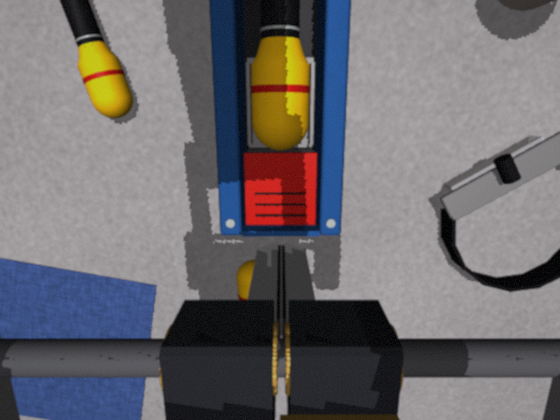

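The wrist picture shows the red pad at (281,188), within about 2.5 mm of the top-view estimate. The fingers are shut on its centre line and the microscope's lens end points towards the robot. Next, press.

>>> carry_out(targets=[[1, 3, 0.2, 0, 0], [1, 3, 0.1, 0, 0], [1, 3, 0, 0, 0], [1, 2, 0, 0, 0], [1, 1, 0, 0, 0], [1, 0.5, 0, 0, 0], [1, 0.5, 0, 0, 0], [1, 0.5, 0, 0, 0], [1, 0.5, 0, 0, 0], [1, 0.5, 0, 0, 0], [1, 0.5, 0, 0, 0], [1, 0.5, 0, 0, 0], [1, 0.3, 0, 0, 0], [1, 0, 0, 0, 0]])

```text
time: 3.45
tool_pos: [0.5871, 0.2204, 0.0505]
ee_rot: [0.071, 1.56, 0.264]
wrist_force: [4.9, 0.5, 3.5]
width: 0.0006
```

>>> carry_out(targets=[[1, 0.4, -0.3, 0, 0], [1, 0.4, 0, 0, 0], [1, 0.3, 0, 0, 0], [1, 0.3, 0, 0, 0], [1, 0.2, 0, 0, 0], [1, 0, 0, 0, 0], [1, 0, 0, 0, 0]])

```text
time: 4.15
tool_pos: [0.5874, 0.2176, 0.0348]
ee_rot: [0.107, 1.56, 0.301]
wrist_force: [4.6, 2.7, 4.0]
width: 0.0001
```

```bash
python3 - <<'E'
from h import *; from bench import robot
o=robot.get_obs();print(o["tool_pos"],o["wrist_force"])
s=robot.snapshot("scene");cv2.imwrite("pics/s2.png",cv2.resize(s["image"][180:290,240:400,::-1],None,fx=5,fy=5));np.savez("s2.npz",**s)
o=robot.get_obs();print(o["tool_pos"],o["wrist_force"])
E
```

```text
[0.58739305 0.21761926 0.03478699] [4.55190978 2.69806305 4.00500257]
[0.58739395 0.21759548 0.0347609 ] [4.48114263 1.54605994 3.82396462]
```

View pics/s2.png

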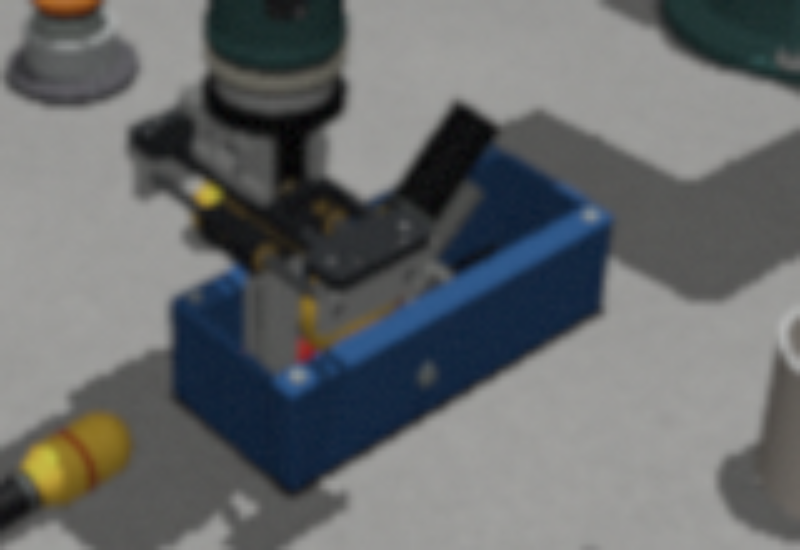

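The crop shows the cradle tipped with the lens end raised, at crop (460,120), and the fingers on the pad. The force is still low, so the stop has not been reached. I'll press a little further, then lift off.

>>> carry_out(targets=[[1, 0.3, 0, 0, 0], [1, 0.3, 0, 0, 0], [1, 0.2, 0, 0, 0], [1, 0, 0, 0, 0], [1, 0, 0, 0, 0]])

```text
time: 4.7
tool_pos: [0.5901, 0.218, 0.0318]
ee_rot: [0.053, 1.553, 0.246]
wrist_force: [2.8, 1.4, 16.5]
width: 0.0005
```

>>> carry_out(targets=[[1, -1, 0, 0, 0], [1, -3, 0, 0, 0], [1, -4, 0, 0, 0], [1, -4, 0, 0, 0], [0.3, -4, 0, 0, 0], [0.3, -3, 0, 0, 0], [0.3, 0, 0, 0, 0], [0.3, 0, 0, 0, 0]])

```text
time: 5.5
tool_pos: [0.583, 0.2163, 0.2131]
ee_rot: [-3.09, 1.57, -2.897]
wrist_force: [0.1, -0.1, -1.0]
width: 0.0289
```

```bash
python3 - <<'E'
from h import *; from bench import robot
s=robot.snapshot("scene");w=robot.snapshot("wrist");t=robot.snapshot("top");o=robot.get_obs();print(o["time"],o["tool_pos"],o["width"],o["wrist_force"])
for n,q in(("s3",s),("w3",w),("t3",t)): np.savez(n+".npz",**q)
a=cv2.resize(s["image"][180:290,260:390,::-1],(520,440))
b=cv2.resize(t["image"][150:260,190:250,::-1],(240,440))
cv2.imwrite("pics/st3.png",np.hstack([a,b]))
cv2.imwrite("pics/w3.png",w["image"][:,:,::-1])
E
```

```text
5.65 [0.58211485 0.21609743 0.21028728] 0.04078865901367458 [-0.07429711 -0.17073806 -0.50255978]
```

View pics/st3.png

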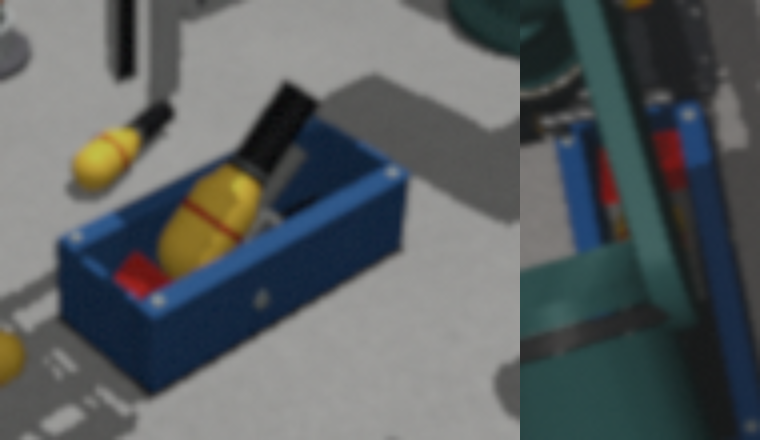

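View pics/w3.png

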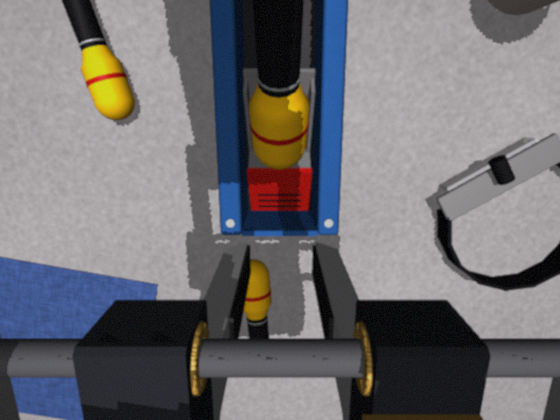

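The cradle stays tipped with the microscope in it. In the scene crop the lens end is at about (303,92) and the neck at (249,168). In the wrist picture the neck is at (278,90) and the axis lies on the case's centre line. I'll intersect these rays with the case's mid-plane.

```bash
python3 - <<'E'
from h import *; from bench import robot
np.set_printoptions(precision=4,suppress=True)
s=np.load("s3.npz");w=np.load("w3.npz")
n=np.array([-np.sin(CY),np.cos(CY),0]);ex=np.array([np.cos(CY),np.sin(CY),0]);c0=np.r_[C0,0]
def pl(q,p):
    c,d=ray(q,p);P=c+d*((c0-c)@n)/(d@n);return P,(P-c0)@ex
P1=pl(s,(260+303/4,180+93/4));P2=pl(s,(260+249/4,180+168/4));print("lens",P1,"neck",P2,"len",np.linalg.norm(P1[0]-P2[0]),"slope",np.degrees(np.arctan2((P1[0]-P2[0])[2],P2[1]-P1[1])))
# check neck across two views (scene, wrist), v offset
X,g=tri(s,(260+249/4,180+168/4),w,(278,88));print("neck tri",X,g,"v",(X-c0)@n,"u",(X-c0)@ex)
# yellow blob in scene extents
for L in(.04,.055):
    u=P1[1]+L*np.cos(.7);z=P1[0][2]-L*np.sin(.7);print("grasp",L,u,z)
o=robot.get_obs()
u=P1[1]+.03*np.cos(.7);z=P1[0][2]-.03*np.sin(.7)
goto(o,case(u,0,.21),n);print("tcp z",z-.019)
E
```

```text
lens (array([0.4331, 0.1845, 0.1432]), np.float64(-0.05712378428421992)) neck (array([0.4834, 0.1944, 0.0998]), np.float64(-0.005929854216281847)) len 0.0671474649097182 slope 40.322837379116066
neck tri [0.489  0.197  0.1034] 0.006334927888660421 v 0.0015051353033063402 u 5.836031516200017e-05
grasp 0.04 -0.026530096792840383 0.11746466777712718
grasp 0.055 -0.015057463983573056 0.10780140246856182
turn -0.03 shift now(cm) [  0.1   -0.24 -12.93] shift after turn [  0.1   -0.23 -12.93]
tcp z 0.10490684464950409
```

>>> carry_out(targets=[[0, 0, 0, -2, 0], [0, 0, -0.2, -3, 0], [0, 0, 0, -3, 0], [0, 0, 0, -3, 0], [0, 0, 0, -2, 0], [0, 0, 0, 0, 0], [0, 0, 0, 0, 0], [0, 0, 0, 0, 0], [0, 0, 0, 0, 0]])

```text
time: 6.55
tool_pos: [0.4569, 0.1895, 0.2128]
ee_rot: [-3.089, 1.57, -2.896]
wrist_force: [0.2, 0.4, 0.1]
width: 0.0941
```

```bash
python3 - <<'E'
from h import *; from bench import robot
s=robot.snapshot("scene");o=robot.get_obs();print(o["time"],o["tool_pos"],o["width"],o["wrist_force"],tool(o).round(3))
cv2.imwrite("pics/x.png",cv2.resize(s["image"][150:290,260:400,::-1],None,fx=4,fy=4))
goto(o,case(-.035,0,.105),np.array([-np.sin(CY),np.cos(CY),0]))
E
```

```text
6.6 [0.45687811 0.18958057 0.21287747] 0.09396304487884444 [-0.34058839 -0.31274415 -0.47062099] [[-0.001 -0.192  0.981]
 [-0.     0.981  0.192]
 [-1.    -0.    -0.001]]
turn -0.04 shift now(cm) [10.79 -0.04 -0.2 ] shift after turn [10.79 -0.04 -0.2 ]
```

>>> carry_out(targets=[[0, 2, 0, -0.2, 0], [0, 2.5, 0, 0, 0], [0, 2.5, 0, 0, 0], [0, 2, 0, 0, 0], [0, 1, 0, 0, 0], [0, 0.7, 0, 0, 0], [0, 0, 0, 0, 0], [0, 0, 0, 0, 0]])

```text
time: 7.4
tool_pos: [0.4551, 0.1894, 0.1075]
ee_rot: [0.124, 1.569, 0.317]
wrist_force: [-0.2, 0.1, 0.3]
width: 0.0939
```

```bash
python3 - <<'E'
from h import *; from bench import robot
s=robot.snapshot("scene");w=robot.snapshot("wrist");o=robot.get_obs();print(o["time"],o["tool_pos"],o["width"],o["wrist_force"])
a=cv2.resize(s["image"][150:270,280:400,::-1],(420,420));cv2.imwrite("pics/x4.png",np.hstack([a,cv2.resize(w["image"][:,100:460,::-1],(360,420))]))
E
```

```text
7.5 [0.45514818 0.18938924 0.10775527] 0.09390603096849395 [ 0.44331314  0.19038367 -0.38407685]
```

View pics/x4.png

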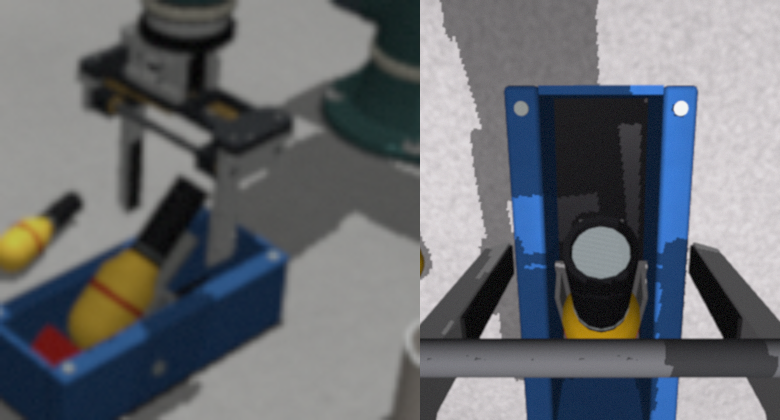

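The picture shows the lens end between the open fingers, with its face at (600,250) and well centred. Now to grip and lift slowly.

>>> carry_out(targets=[[1, 0, 0, 0, 0], [1, 0, 0, 0, 0], [1, 0, 0, 0, 0], [1, 0, 0, 0, 0], [1, 0, 0, 0, 0], [1, 0, 0, 0, 0], [1, 0, 0, 0, 0], [1, 0, 0, 0, 0], [1, -0.3, 0, 0, 0], [1, -0.5, 0, 0, 0], [1, -0.8, 0, 0, 0], [1, -1, 0, 0, 0], [1, -1, 0, 0, 0]])

```text
time: 8.8
tool_pos: [0.4543, 0.1892, 0.1434]
ee_rot: [0.556, 1.571, 0.749]
wrist_force: [-0.8, 0.1, -2.9]
width: 0.0315
```

>>> carry_out(targets=[[1, -1, 0, 0, 0], [1, -1.5, 0, 0, 0], [1, -2, 0, 0, 0], [1, -2, 0, 0, 0], [1, -2, 0, 0, 0], [1, -2, 0, 0, 0], [1, -2, 0, 0, 0], [1, -1.5, 0, 0, 0], [1, -1, 0, 0, 0], [1, 0, 0, 0, 0], [1, 0, 0, 0, 0], [1, 0, 0, 0, 0]])

```text
time: 10.0
tool_pos: [0.4538, 0.189, 0.2913]
ee_rot: [-3.085, 1.569, -2.892]
wrist_force: [-0.5, 0.3, -2.1]
width: 0.0313
```

```bash
python3 - <<'E'
from h import *; from bench import robot
s=robot.snapshot("scene");w=robot.snapshot("wrist");o=robot.get_obs();print(o["time"],o["tool_pos"],o["width"],o["wrist_force"],o["joint_positions"])
np.savez("s5.npz",**s)
a=cv2.resize(s["image"][90:230,270:410,::-1],(420,420));cv2.imwrite("pics/x5.png",np.hstack([a,cv2.resize(w["image"][:,100:460,::-1],(360,420))]))
E
```

```text
10.1 [0.45391423 0.18900855 0.29131521] 0.03127102310867991 [ 0.76769688 -0.22455718 -3.90788162] [ 2.79171973e-01 -4.24281832e-02  1.33438702e+00  3.08039096e-05
  1.85175594e+00 -1.48487375e+00]
```

View pics/x5.png

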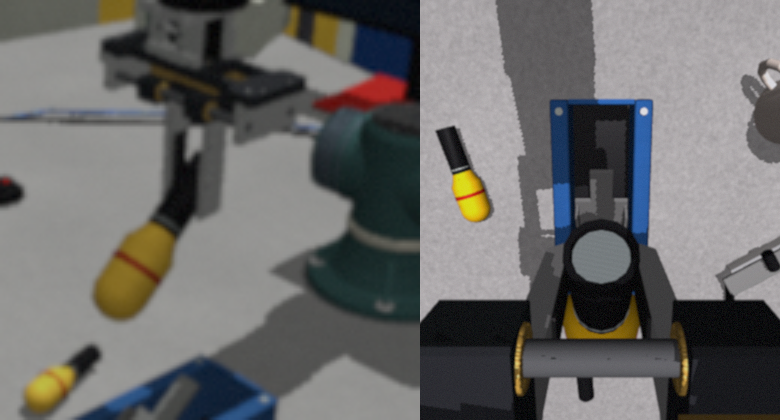

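The microscope is held clear of the case and has kept its slope. In the crop the red band is at (137,267), the neck at (172,215) and the ball bottom near (115,300). I'll measure the slope, where the ball sits relative to the tool, and the stand.

```bash
python3 - <<'E'
from h import *; from bench import robot
np.set_printoptions(precision=4,suppress=True)
s=np.load("s5.npz");t=np.load("top0.npz");s0=np.load("scene0.npz");o=robot.get_obs();R=tool(o);n=R[:,1];ez=R[:,2];G=o["tool_pos"]-.019*R[:,0]
def pl(p):
    c,d=ray(s,p);P=c+d*((G-c)@n)/(d@n);return P,(P-G)@ez,(P-G)[2]
nk=pl((270+172/3,90+215/3));bd=pl((270+137/3,90+267/3))
c=blob(s,(20,130,70),(34,255,255),(290,160,340,205));e=cv2.minEnclosingCircle(c);M=c[c[:,1]>=np.percentile(c[:,1],60)]
print("neck",nk,"band",bd,"slope band-grasp",np.degrees(np.arctan2(-bd[2],bd[1])),"neck-grasp",np.degrees(np.arctan2(-nk[2],nk[1])),"band-neck",np.degrees(np.arctan2(nk[2]-bd[2],bd[1]-nk[1])),"dist",np.hypot(nk[1],nk[2]),np.hypot(bd[1],bd[2]))
# axis via PCA of yellow outline mapped into plane
W=np.array([pl(p)[1:] for p in c]);r=cv2.minAreaRect((W*1000).astype(np.float32));print("yellow rect",r,cv2.boxPoints(r))
# foot
g=cv2.cvtColor(t["image"],cv2.COLOR_RGB2GRAY)[180:235,330:386];bg=np.median(g);m=((g<bg-15)*255).astype(np.uint8)
cc=max(cv2.findContours(m,0,2)[0],key=cv2.contourArea).reshape(-1,2)+[330,180];f=cv2.minEnclosingCircle(cc.astype(np.float32));print("foot",f,onz(t,f[0],.004))
for z in(.06,.07,.08,.09,.1):print(z,onz(t,(360.47,204.3),z)[:2],onz(s0,(253.08,177.8),z)[:2])
E
```

```text
neck (array([0.4766, 0.1934, 0.2923]), np.float64(0.023115082557676386), np.float64(-0.018049504293028817)) band (array([0.5157, 0.2011, 0.2544]), np.float64(0.06300884546338084), np.float64(-0.05593776113415638)) slope band-grasp 41.59791019387005 neck-grasp 37.98463959661153 band-neck 43.52303166589855 dist 0.029327319121806222 0.08425644027212487
yellow rect ((81.20111083984375, -73.31172180175781), (69.47911834716797, 44.97072982788086), 44.16535568237305) [[  40.6151  -81.3864]
 [  71.9476 -113.6453]
 [ 121.7872  -65.237 ]
 [  90.4547  -32.9781]]
foot ((356.27777099609375, 207.6481475830078), 17.35631561279297) [ 0.5288 -0.1933  0.004 ]
0.06 [ 0.5302 -0.1967] [ 0.5281 -0.2079]
0.07 [ 0.5286 -0.195 ] [ 0.5348 -0.1912]
0.08 [ 0.5271 -0.1933] [ 0.5415 -0.1745]
0.09 [ 0.5256 -0.1916] [ 0.5481 -0.1578]
0.1 [ 0.524  -0.1898] [ 0.5548 -0.1411]
```

>>> carry_out(targets=[[1, 0, -1, -0.2, 0], [1, 0, -2, -0.4, 0], [1, 0, -2.5, -0.5, 0], [1, 0, -2.5, -0.5, 0], [1, 0, -2.5, -0.5, 0], [1, 0, -2.5, -0.5, 0], [1, 0, -2.5, -0.5, 0], [1, 0, -2.5, -0.5, 0], [1, 0, -2.5, -0.5, 0], [1, 0, -2.5, -0.5, 0], [1, 0, -2.5, -0.5, 0], [1, 0, -2.5, -0.5, 0], [1, 0, -2.5, -0.5, 0], [1, 0, -2.5, -0.5, 0], [1, 0, -2.5, -0.5, 0], [1, 0, -2.5, -0.5, 0], [1, 0, -1, -0.2, 0], [1, 0, 0, 0, 0], [1, 0, 0, 0, 0]])

```text
time: 12.0
tool_pos: [0.4525, -0.208, 0.2924]
ee_rot: [1.567, 1.57, 1.76]
wrist_force: [0.0, 0.4, -2.4]
width: 0.0312
```

```bash
cat >> h.py <<'E'
ST=np.array([.5295,-.1945])
def look(name,box=None,f=1):
    from bench import robot
    s=robot.snapshot("scene");w=robot.snapshot("wrist");o=robot.get_obs();np.savez(name+"s.npz",**s);np.savez(name+"w.npz",**w)
    print(o["time"],o["tool_pos"],o["width"],o["wrist_force"],o["joint_positions"].round(2));return s,w,o
E
python3 - <<'E'
from h import *
s,w,o=look("p6");R=tool(o);print(R.round(3))
ball=o["tool_pos"]-.019*R[:,0]+.0794*R[:,2]+[0,0,-.0718];print("ball",ball,"px",proj(s,ball),"stand px",proj(s,np.r_[ST,.07]),proj(w,np.r_[ST,.07]))
d=np.r_[ST,.13]-ball;print("shift",R.T@d*100)
x,y=proj(s,ball).astype(int);a=cv2.resize(s["image"][y-80:y+70,x-75:x+75,::-1],(420,420));cv2.imwrite("pics/x6.png",np.hstack([a,cv2.resize(w["image"][:,100:460,::-1],(360,420))]))
print("crop origin",x-75,y-80)
E
```

```text
12.1 [ 0.45268387 -0.20756365  0.29265347] 0.031688392559481575 [-0.57625843 -0.12102277 -2.10230286] [-0.54 -0.03  1.32  0.    1.85 -2.31]
[[ 0.    -0.193  0.981]
 [ 0.     0.981  0.193]
 [-1.     0.     0.   ]]
ball [ 0.5305785  -0.19221333  0.23988381] px [251.30341068 133.65143287] stand px [254.0511692  177.06768805] [279.83464531 244.79838969]
shift [10.98824946 -0.20741113 -0.15424401]
crop origin 176 53
```

View pics/x6.png

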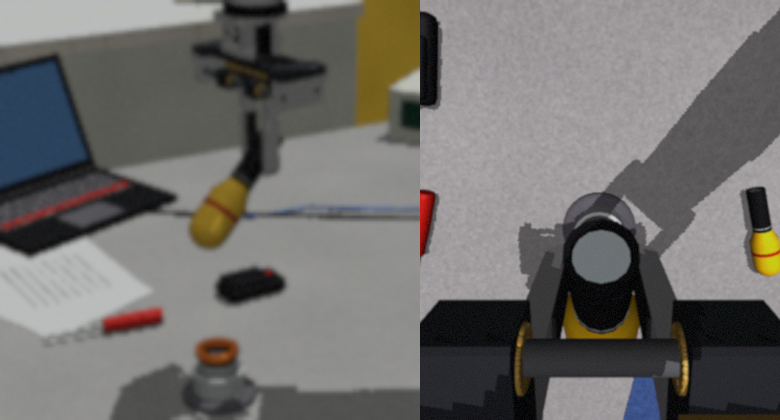

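The scene crop shows the ball at (208,225), which is full-picture (250,133) against a prediction of (251,134). The ring is straight below it at (217,351). In the wrist picture the foot is centred at column 280, as predicted. I'll lower in stages and feel for the ring.

>>> carry_out(targets=[[1, 1, -0.2, -0.1, 0], [1, 2, 0, 0, 0], [1, 2, 0, 0, 0], [1, 2, 0, 0, 0], [1, 1.5, 0, 0, 0], [1, 1, 0, 0, 0], [1, 1, 0, 0, 0], [1, 0.5, 0, 0, 0], [1, 0.5, 0, 0, 0], [1, 0, 0, 0, 0], [1, 0, 0, 0, 0]])

```text
time: 13.2
tool_pos: [0.4523, -0.2109, 0.178]
ee_rot: [-0.618, 1.57, -0.424]
wrist_force: [0.4, -1.1, -3.0]
width: 0.0315
```

>>> carry_out(targets=[[1, 0.3, 0, 0, 0], [1, 0.3, 0, 0, 0], [1, 0.3, 0, 0, 0], [1, 0, 0, 0, 0], [1, 0, 0, 0, 0]])

```text
time: 13.7
tool_pos: [0.452, -0.2107, 0.1683]
ee_rot: [2.08, 1.57, 2.273]
wrist_force: [-0.8, -0.0, -3.5]
width: 0.0317
```

>>> carry_out(targets=[[1, 0.3, 0, 0, 0], [1, 0.3, 0, 0, 0], [1, 0.2, 0, 0, 0], [1, 0, 0, 0, 0], [1, 0, 0, 0, 0]])

```text
time: 14.2
tool_pos: [0.452, -0.2107, 0.1604]
ee_rot: [1.812, 1.571, 2.006]
wrist_force: [0.3, -1.1, -3.1]
width: 0.0318
```

>>> carry_out(targets=[[1, 0.3, 0, 0, 0], [1, 0.3, 0, 0, 0], [1, 0.2, 0, 0, 0], [1, 0, 0, 0, 0], [1, 0, 0, 0, 0]])

```text
time: 14.7
tool_pos: [0.452, -0.2107, 0.1523]
ee_rot: [1.998, 1.571, 2.191]
wrist_force: [-0.2, 0.8, -3.1]
width: 0.0312
```

>>> carry_out(targets=[[1, 0.2, 0, 0, 0], [1, 0.2, 0, 0, 0], [1, 0.1, 0, 0, 0], [1, 0, 0, 0, 0], [1, 0, 0, 0, 0]])

```text
time: 15.2
tool_pos: [0.4521, -0.2107, 0.1474]
ee_rot: [1.427, 1.571, 1.621]
wrist_force: [0.5, -0.1, -2.6]
width: 0.0313
```

>>> carry_out(targets=[[1, 0.2, 0, 0, 0], [1, 0.2, 0, 0, 0], [1, 0, 0, 0, 0], [1, 0, 0, 0, 0]])

```text
time: 15.6
tool_pos: [0.452, -0.2109, 0.1439]
ee_rot: [-1.604, 1.57, -1.411]
wrist_force: [-2.4, -0.1, -0.8]
width: 0.0316
```

>>> carry_out(targets=[[1, 0.2, 0, 0, 0], [1, 0.1, 0, 0, 0], [1, 0, 0, 0, 0], [1, 0, 0, 0, 0]])

```text
time: 16.0
tool_pos: [0.4519, -0.2109, 0.1407]
ee_rot: [-2.188, 1.57, -1.995]
wrist_force: [-4.0, -0.8, 1.1]
width: 0.0315
```

>>> carry_out(targets=[[1, 0.2, 0, 0, 0], [1, 0.1, 0, 0, 0], [1, 0, 0, 0, 0], [1, 0, 0, 0, 0]])

```text
time: 16.4
tool_pos: [0.4519, -0.2109, 0.1376]
ee_rot: [-2.406, 1.57, -2.213]
wrist_force: [-4.5, -0.5, 4.5]
width: 0.0309
```

The ring was found, with the ball touching its +x side (Fx is negative). I'll ease back in x to centre it.

>>> carry_out(targets=[[1, 0, 0, -0.2, 0], [1, 0, 0, -0.1, 0], [1, 0, 0, 0, 0], [1, 0, 0, 0, 0]])

```text
time: 16.8
tool_pos: [0.4498, -0.2113, 0.1376]
ee_rot: [-0.17, 1.569, 0.024]
wrist_force: [-0.9, 0.1, 2.9]
width: 0.0315
```

>>> carry_out(targets=[[1, 0, 0, -0.2, 0], [1, 0, 0, -0.1, 0], [1, 0, 0, 0, 0], [1, 0, 0, 0, 0]])

```text
time: 17.2
tool_pos: [0.4469, -0.2117, 0.1376]
ee_rot: [-0.032, 1.569, 0.161]
wrist_force: [2.2, 0.4, 1.5]
width: 0.0313
```

```bash
python3 - <<'E'
from h import *
s,w,o=look("p7");R=tool(o);
ball=o["tool_pos"]-.019*R[:,0]+.0794*R[:,2]+[0,0,-.0718];print("ball",ball,"px",proj(s,ball))
a=cv2.resize(s["image"][105:205,200:300,::-1],(600,600));cv2.imwrite("pics/x7.png",a)
E
```

```text
17.3 [ 0.44661655 -0.21175058  0.13748837] 0.03156899501297325 [3.53257869 0.9170467  0.54267984] [-0.56 -0.01  1.61  0.    1.54 -2.32]
ball [ 0.52451666 -0.19648739  0.08476634] px [254.87035714 172.95275567]
```

View pics/x7.png

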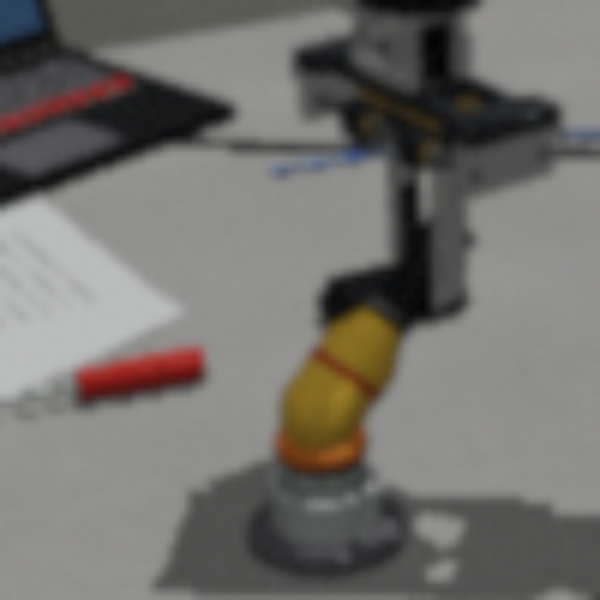

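The picture shows the ball seated in the orange ring at (320,440), the microscope still leaning about 45°, and the fingers on the lens end. Since the tool can't pitch, I'll turn the microscope upright about the ball by moving the grip on an arc (r ≈ 107 mm), watching the forces.

>>> carry_out(targets=[[1, 0, 0, 0.25, 0], [1, -0.25, 0, 0.27, 0], [1, -0.25, 0, 0.27, 0], [1, -0.27, 0, 0.27, 0], [1, -0.27, 0, 0.26, 0], [1, 0, 0, 0, 0], [1, 0, 0, 0, 0]])

```text
time: 18.0
tool_pos: [0.4589, -0.2093, 0.1477]
ee_rot: [2.691, 1.57, 2.885]
wrist_force: [-4.3, -0.2, 0.8]
width: 0.0317
```

```bash
cat >> h.py <<'E'
def lean(s,o):
    # axis of the yellow body in the vertical plane of the grip, (along tool z, up)
    R=tool(o);n=R[:,1];ez=R[:,2];G=o["tool_pos"]-.019*R[:,0]
    def pl(p):
        c,d=ray(s,p);P=c+d*((G-c)@n)/(d@n);return [(P-G)@ez,(P-G)[2]]
    c=blob(s,(20,130,60),(34,255,255),(235,120,290,185))
    W=np.array([pl(p) for p in c])*1000;r=cv2.minAreaRect(W.astype(np.float32));k=np.array(r[0]);m=cv2.moments(W.astype(np.float32));k2=np.array([m["m10"],m["m01"]])/m["m00"]
    print("yellow rect",r,"slope grip-centre",np.degrees(np.arctan2(-k[1],k[0])).round(1),np.degrees(np.arctan2(-k2[1],k2[0])).round(1),"dist",np.linalg.norm(k2).round(1))
E
python3 - <<'E'
from h import *
lean(np.load("p7s.npz"),dict(tool_pos=np.array([.44661655,-.21175,.1375]),ee_rot=[-.032,1.569,.161]))
s,w,o=look("p8");lean(s,o)
E
```

```text
yellow rect ((86.03946685791016, -69.17770385742188), (58.453041076660156, 43.698883056640625), 39.367095947265625) slope grip-centre 38.8 38.3 dist 108.7
18.1 [ 0.458899   -0.20927908  0.14766855] 0.030997892490667766 [-3.8212706  -1.12593704  0.98026914] [-0.54  0.    1.57 -0.    1.57 -2.3 ]
yellow rect ((77.24882507324219, -78.144287109375), (58.91685485839844, 41.38984680175781), 42.39011001586914) slope grip-centre 45.3 45.1 dist 108.5
```

>>> carry_out(targets=[[1, -0.3, 0, 0.34, 0], [1, -0.3, 0, 0.34, 0], [1, -0.28, 0, 0.34, 0], [1, -0.26, 0, 0.35, 0], [1, 0, 0, 0, 0], [1, 0, 0, 0, 0]])

```text
time: 18.7
tool_pos: [0.4732, -0.2066, 0.1593]
ee_rot: [-0.024, 1.57, 0.17]
wrist_force: [-3.0, 0.1, 0.1]
width: 0.0314
```

```bash
python3 - <<'E'
from h import *
s,w,o=look("p9");lean(s,o)
E
```

```text
18.8 [ 0.47301686 -0.2065707   0.1592664 ] 0.031632915238882245 [-2.16550672 -0.34606341 -0.05419455] [-0.52  0.02  1.53  0.    1.59 -2.29]
yellow rect ((65.80177307128906, -87.55160522460938), (61.189395904541016, 40.47960662841797), 39.48502731323242) slope grip-centre 53.1 52.9 dist 108.0
```

>>> carry_out(targets=[[1, -0.24, 0, 0.37, 0], [1, -0.24, 0, 0.37, 0], [1, -0.2, 0, 0.37, 0], [1, -0.17, 0, 0.37, 0], [1, -0.15, 0, 0.37, 0], [1, 0, 0, 0, 0], [1, 0, 0, 0, 0]])

```text
time: 19.5
tool_pos: [0.4911, -0.203, 0.1694]
ee_rot: [0.032, 1.57, 0.226]
wrist_force: [-2.5, 0.5, -0.1]
width: 0.0314
```

>>> carry_out(targets=[[1, -0.15, 0, 0.35, 0], [1, -0.14, 0, 0.35, 0], [1, -0.13, 0, 0.35, 0], [1, -0.12, 0, 0.36, 0], [1, -0.1, 0, 0.36, 0], [1, 0, 0, 0, 0], [1, 0, 0, 0, 0]])

```text
time: 20.2
tool_pos: [0.5087, -0.1997, 0.1758]
ee_rot: [-0.163, 1.57, 0.031]
wrist_force: [-1.7, 0.8, 0.5]
width: 0.0315
```

```bash
python3 - <<'E'
from h import *
s,w,o=look("p10");lean(s,o)
E
```

```text
20.3 [ 0.50853947 -0.19971322  0.17581972] 0.0314261824089598 [-1.37633972  1.25239042  1.19015782] [-0.48  0.09  1.43  0.    1.62 -2.24]
yellow rect ((18.356719970703125, -57.93142318725586), (56.46649169921875, 38.465187072753906), 31.974735260009766) slope grip-centre 72.4 71.8 dist 61.1
```

>>> carry_out(targets=[[1, -0.06, 0, 0.35, 0], [1, -0.05, 0, 0.35, 0], [1, -0.04, 0, 0.35, 0], [1, -0.03, 0, 0.35, 0], [1, -0.02, 0, 0.3, 0], [1, 0, 0, 0, 0], [1, 0, 0, 0, 0]])

```text
time: 21.0
tool_pos: [0.5251, -0.1964, 0.1778]
ee_rot: [-0.16, 1.57, 0.033]
wrist_force: [-2.6, -0.2, 1.6]
width: 0.0316
```

```bash
cat >> h.py <<'E'
def fit(s,o):
    # yellow rows -> mid-line; compare with the projected vertical through the ring centre
    h=cv2.cvtColor(np.ascontiguousarray(s["image"]),cv2.COLOR_RGB2HSV);m=cv2.inRange(h,np.array((20,120,50)),np.array((34,255,255)))
    m[:, :225]=0;m[:,290:]=0;m[:120]=0;m[180:]=0
    for r in range(120,180):
        x=np.flatnonzero(m[r]);
        if len(x)>3: print(r,x.min(),x.max(),(x.min()+x.max())/2)
    for z in(.085,.11,.13,.15,.17,.19):print(z,proj(s,np.r_[ST,z]).round(1))
E
python3 - <<'E'
from h import *
s,w,o=look("p11");fit(s,o)
cs=blob(s,(3,140,100),(19,255,255),(235,165,275,195));print(cs.min(0),cs.max(0),cv2.fitEllipse(cs))
s0=np.load("scene0.npz");cs=blob(s0,(3,140,100),(19,255,255),(235,165,275,195));print(cs.min(0),cs.max(0))
cv2.imwrite("pics/x11.png",np.hstack([cv2.resize(s["image"][100:200,210:295,::-1],(357,420)),cv2.resize(w["image"][:,100:460,::-1],(360,420))]))
E
```

```text
21.1 [ 0.52504625 -0.19646796  0.17783841] 0.03124897030849327 [-1.8721271  -0.12930431  1.39441414] [-0.46  0.12  1.39  0.    1.63 -2.22]
156 248 255 251.5
157 248 257 252.5
158 247 257 252.0
159 246 258 252.0
160 246 258 252.0
161 246 258 252.0
162 245 257 251.0
163 245 257 251.0
164 245 257 251.0
165 246 257 251.5
166 249 256 252.5
169 244 249 246.5
170 244 256 250.0
171 244 255 249.5
172 244 255 249.5
173 244 255 249.5
174 244 255 249.5
175 245 255 250.0
176 246 255 250.5
177 246 254 250.0
178 248 254 251.0
0.085 [253.8 173.4]
0.11 [253.4 167.3]
0.13 [253.1 162.3]
0.15 [252.8 157.2]
0.17 [252.5 152.1]
0.19 [252.2 146.8]
[247 174] [260 182] ((253.10488891601562, 178.08949279785156), (8.3461332321167, 12.320034980773926), 88.79119110107422)
[246 174] [260 181]
```

```bash
python3 - <<'E'
from h import *
s=np.load("p11s.npz");im=s["image"]
h=cv2.cvtColor(np.ascontiguousarray(im),cv2.COLOR_RGB2HSV)
for r in(140,145,150,153,157,160,163,170,173,176):
    print(r,[f"{a}/{b}/{c}" for a,b,c in h[r,240:264]])
E
```

```text
140 ['20/5/147', '10/5/147', '45/3/146', '30/2/144', '30/4/141', '15/4/124', '30/3/94', '45/8/62', '150/8/33', '150/30/17', '30/96/8', '90/30/17', '40/17/44', '45/7/70', '0/0/79', '60/3/81', '50/10/80', '0/0/78', '60/6/85', '30/5/102', '30/6/133', '30/4/145', '40/5/146', '40/5/145']
145 ['30/3/146', '40/5/147', '30/3/146', '45/4/145', '40/5/147', '15/4/139', '15/5/110', '45/7/74', '0/0/40', '165/51/20', '110/64/12', '75/46/11', '90/7/35', '60/4/64', '30/3/77', '45/6/80', '45/6/81', '0/0/78', '20/9/88', '30/2/115', '15/4/138', '30/3/146', '30/2/146', '45/3/146']
150 ['30/3/146', '20/5/147', '30/5/148', '30/3/148', '20/5/147', '15/3/147', '30/2/147', '45/4/143', '30/2/121', '60/3/77', '30/9/29', '113/102/10', '150/10/26', '0/0/53', '30/4/69', '60/3/73', '45/7/70', '60/4/68', '30/4/62', '30/4/64', '60/4/64', '120/5/52', '135/12/41', '105/16/32']
153 ['30/3/147', '20/5/148', '30/3/147', '15/3/147', '30/2/146', '20/5/147', '45/3/148', '30/2/141', '40/7/108', '60/4/61', '0/0/29', '100/33/23', '120/13/20', '120/9/28', '120/10/26', '60/12/21', '30/17/15', '150/13/19', '150/11/23', '130/35/22
[... 1264 characters left out ...]
 '30/2/146', '30/3/147', '20/5/148', '30/5/147', '20/5/148']
173 ['30/3/146', '45/3/147', '20/5/142', '19/45/124', '20/136/111', '22/196/108', '22/191/112', '22/194/112', '22/187/112', '22/191/111', '22/190/110', '22/198/107', '22/194/105', '23/194/101', '22/197/96', '22/200/92', '17/107/107', '15/41/137', '11/19/150', '12/8/150', '30/5/147', '30/3/147', '0/2/147', '30/3/147']
176 ['40/5/145', '30/2/145', '30/4/143', '25/12/131', '21/48/112', '21/119/101', '22/179/97', '22/194/101', '22/187/105', '22/196/104', '22/188/106', '22/191/103', '22/193/99', '22/196/95', '22/202/86', '20/203/79', '16/218/89', '13/205/112', '12/190/126', '11/162/132', '10/88/133', '10/22/140', '30/4/143', '30/3/146']
```

View pics/x11.png

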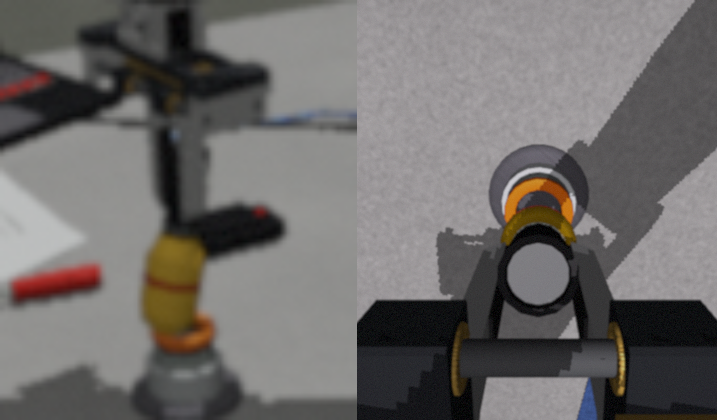

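The last picture shows a problem that the forces only hinted at. The ring's hole is visible beside the ball, so the ball rides on the ring's far (+x) rim, about 13 mm off, and the microscope is now at about 80°. I'll lift clear, move back and set it down centred. All 12 views are used, so from here I measure numerically.

>>> carry_out(targets=[[1, -0.5, 0, 0, 0], [1, -1, 0, 0, 0], [1, -1, 0, 0, 0], [1, 0, 0, -0.5, 0], [1, 0, 0, -0.5, 0], [1, 0, 0, -0.4, 0], [1, 0, 0, 0, 0], [1, 0, 0, 0, 0]])

```text
time: 21.9
tool_pos: [0.5108, -0.1991, 0.2023]
ee_rot: [1.937, 1.57, 2.13]
wrist_force: [0.5, 0.2, -3.9]
width: 0.0311
```

```bash
cat >> h.py <<'E'
def mid(s,r,lo=225,hi=290):
    # sub-pixel yellow span of a row: half-saturation crossings, (left,right)
    h=cv2.cvtColor(np.ascontiguousarray(s["image"]),cv2.COLOR_RGB2HSV)[r,lo:hi].astype(float)
    ok=((h[:,0]>=18)&(h[:,0]<=26)).astype(float)*h[:,1];x=np.flatnonzero(ok>110)
    if len(x)<4:return None
    f=lambda a,b:(110-ok[a])/(ok[b]-ok[a]+1e-9)
    return lo+x[0]-1+f(x[0]-1,x[0]),lo+x[-1]+1-f(x[-1]+1,x[-1])
def rows(s,r0,r1):
    for r in range(r0,r1):
        q=mid(s,r)
        if q:print(r,"L %.1f R %.1f mid %.2f w %.1f"%(*q,sum(q)/2,q[1]-q[0]))
def lensface(w,o):
    # bright grey lens disc in the wrist picture
    g=cv2.cvtColor(np.ascontiguousarray(w["image"]),cv2.COLOR_RGB2GRAY)[215:330,230:335]
    m=cv2.morphologyEx(((g>110)*255).astype(np.uint8),cv2.MORPH_OPEN,np.ones((5,5)))
    for c in cv2.findContours(m,0,2)[0]:
        if len(c)>20:
            e=cv2.fitEllipse(c);p=np.array(e[0])+[230,215];P=onz(w,p,o["tool_pos"][2]+.019+.03);R=tool(o)
            print("disc",p.round(1),np.round(e[1],1),"rel grasp: y %.1f z %.1f mm"%tuple(((P-o["tool_pos"])@R[:,1:])*1000))
E
python3 - <<'E'
from h import *
s,w,o=look("p12");rows(s,140,185);lensface(w,o);print(np.linalg.norm(w["pose"][:3,3]-o["tool_pos"]))
R=tool(o);G=o["tool_pos"]-.019*R[:,0]
for th in(75,80,85,90):
    a=np.radians(th);ax=np.cos(a)*R[:,2]+np.array([0,0,-np.sin(a)])
    for d in(.045,.06,.09,.108):print(th,d,proj(s,G+ax*d).round(1),end=" ")
    print()
x=np.load("p11w.npz");
lensface(x,dict(tool_pos=np.array([.52504,-.19647,.1778]),ee_rot=o["ee_rot"]))
E
```

```text
22.0 [ 0.5110111  -0.19910252  0.20242327] 0.031110960714538234 [-0.76231022  0.26679009 -3.13466448] [-0.48  0.08  1.38  0.    1.68 -2.24]
148 L 251.3 R 255.1 mid 253.20 w 3.7
149 L 250.5 R 258.9 mid 254.70 w 8.3
150 L 249.8 R 259.9 mid 254.85 w 10.0
151 L 249.1 R 261.1 mid 255.09 w 11.9
152 L 248.4 R 261.3 mid 254.86 w 12.9
153 L 247.9 R 261.9 mid 254.90 w 14.0
154 L 247.7 R 262.0 mid 254.88 w 14.3
155 L 247.7 R 262.2 mid 254.95 w 14.6
156 L 247.5 R 262.2 mid 254.87 w 14.7
157 L 247.7 R 261.7 mid 254.68 w 14.0
158 L 248.5 R 261.4 mid 254.99 w 12.9
159 L 251.5 R 259.5 mid 255.50 w 7.9
161 L 246.8 R 251.5 mid 249.11 w 4.7
162 L 246.7 R 259.3 mid 253.00 w 12.7
163 L 246.5 R 259.1 mid 252.80 w 12.5
164 L 246.4 R 258.9 mid 252.63 w 12.5
165 L 246.4 R 258.7 mid 252.56 w 12.3
166 L 246.6 R 258.6 mid 252.60 w 12.0
167 L 246.8 R 258.3 mid 252.57 w 11.5
168 L 247.2 R 257.8 mid 252.50 w 10.5
169 L 247.9 R 257.2 mid 252.54 w 9.3
170 L 249.0 R 256.0 mid 252.50 w 7.0
disc [304.6 356.7] [21.8 91.7] rel grasp: y 9.2 z 24.0 mm
disc [280.8 272.7] [58.7 59. ] rel grasp: y -0.9 z -14.7 mm
disc [327.3 223.9] [10.6 24.1] rel grasp: y 16.8 z -34.9 mm
0.19525496963398317
75 0.045 [253.9 149.3] 75 0.06 [253.3 153.4] 75 0.09 [251.9 161.4] 75 0.108 [251.1 166.2] 
80 0.045 [254.9 149.2] 80 0.06 [254.5 153.3] 80 0.09 [253.7 161.2] 80 0.108 [253.3 165.9] 
85 0.045 [255.8 149.1] 85 0.06 [255.7 153. ] 85 0.09 [255.5 160.9] 85 0.108 [255.4 165.5] 
90 0.045 [256.7 148.8] 90 0.06 [256.9 152.7] 90 0.09 [257.3 160.3] 90 0.108 [257.6 164.8] 
disc [280.7 273.4] [58.7 59.1] rel grasp: y -0.9 z -14.3 mm
```

>>> carry_out(targets=[[1, 0.5, 0, -0.2, 0], [1, 0.5, 0, 0, 0], [1, 0.5, 0, 0, 0], [1, 0.3, 0, 0, 0], [1, 0, 0, 0, 0], [1, 0, 0, 0, 0]])

```text
time: 22.6
tool_pos: [0.5091, -0.1995, 0.1846]
ee_rot: [1.918, 1.571, 2.111]
wrist_force: [-0.4, 0.2, -3.6]
width: 0.0316
```

>>> carry_out(targets=[[1, 0.2, 0, 0, 0], [1, 0.2, 0, 0, 0], [1, 0, 0, 0, 0], [1, 0, 0, 0, 0]])

```text
time: 23.0
tool_pos: [0.5091, -0.1995, 0.1806]
ee_rot: [1.514, 1.571, 1.708]
wrist_force: [0.7, 0.5, -2.4]
width: 0.0312
```

>>> carry_out(targets=[[1, 0.2, 0, 0, 0], [1, 0.2, 0, 0, 0], [1, 0, 0, 0, 0], [1, 0, 0, 0, 0]])

```text
time: 23.4
tool_pos: [0.509, -0.1995, 0.1765]
ee_rot: [2.27, 1.57, 2.463]
wrist_force: [-0.0, 0.6, -3.2]
width: 0.031
```

>>> carry_out(targets=[[1, 0.2, 0, 0, 0], [1, 0.1, 0, 0, 0], [1, 0, 0, 0, 0], [1, 0, 0, 0, 0]])

```text
time: 23.8
tool_pos: [0.5095, -0.1996, 0.174]
ee_rot: [-0.222, 1.57, -0.028]
wrist_force: [0.9, 0.3, -1.1]
width: 0.0316
```

>>> carry_out(targets=[[1, 0.2, 0, 0, 0], [1, 0.1, 0, 0, 0], [1, 0, 0, 0, 0], [1, 0, 0, 0, 0]])

```text
time: 24.2
tool_pos: [0.5095, -0.1996, 0.1712]
ee_rot: [-0.388, 1.57, -0.194]
wrist_force: [1.5, 1.3, 1.1]
width: 0.0319
```

Contact came at TCP z ≈ 0.175 (ball at 0.088, ring top ≈ 72 mm), with little side force. I'll preload the spring a little more and then do the last 11° of the arc.

>>> carry_out(targets=[[1, 0.2, 0, 0.1, 0], [1, 0.1, 0, 0, 0], [1, 0, 0, 0, 0], [1, 0, 0, 0, 0]])

```text
time: 24.6
tool_pos: [0.5103, -0.1993, 0.1679]
ee_rot: [-0.088, 1.57, 0.106]
wrist_force: [2.2, 1.2, 2.8]
width: 0.0316
```

>>> carry_out(targets=[[1, -0.05, 0, 0.25, 0], [1, -0.05, 0, 0.25, 0], [1, -0.03, 0, 0.25, 0], [1, -0.03, 0, 0.25, 0], [1, 0, 0, 0, 0], [1, 0, 0, 0, 0]])

```text
time: 25.2
tool_pos: [0.5195, -0.1975, 0.169]
ee_rot: [2.866, 1.57, 3.059]
wrist_force: [-4.9, 0.7, 2.3]
width: 0.0312
```

```bash
cat >> h.py <<'E'
def chk(name):
    s,w,o=look(name);R=tool(o);G=o["tool_pos"]-.019*R[:,0]
    for r in list(range(152,164,2))+list(range(166,178,2)):
        q=mid(s,r)
        if q:print(r,"L %.1f R %.1f mid %.2f"%(*q,sum(q)/2),end=" | ")
    print()
    for th in(75,80,85,90):
        a=np.radians(th);ax=np.cos(a)*R[:,2]+np.array([0,0,-np.sin(a)]);print(th,[proj(s,G+ax*d).round(1).tolist() for d in(.06,.085,.108)])
    cs=blob(s,(3,140,90),(17,255,255),(235,165,275,195));print("ring",cs.min(0),cs.max(0))
    return s,w,o
E
python3 -c "
from h import *
chk('p13')"
```

```text
25.3 [ 0.51952606 -0.19746556  0.16912258] 0.031348550442834903 [-3.76368328  0.27782788  2.54956219] [-0.47  0.11  1.42 -0.    1.61 -2.23]
158 L 249.9 R 260.2 mid 255.05 | 160 L 248.8 R 260.4 mid 254.59 | 162 L 247.7 R 260.1 mid 253.86 | 166 L 247.6 R 259.6 mid 253.64 | 168 L 249.5 R 258.4 mid 253.99 | 170 L 246.7 R 250.4 mid 248.60 | 172 L 246.6 R 258.8 mid 252.70 | 174 L 246.6 R 258.7 mid 252.63 | 176 L 246.7 R 258.4 mid 252.57 | 
75 [[251.8, 162.6], [250.7, 169.2], [249.7, 175.1]]
80 [[253.0, 162.5], [252.4, 169.0], [251.8, 174.8]]
85 [[254.2, 162.2], [254.1, 168.6], [253.9, 174.3]]
90 [[255.4, 161.8], [255.8, 168.0], [256.1, 173.6]]
ring [247 177] [260 183]
```

>>> carry_out(targets=[[1, 0.2, 0, 0, 0], [1, 0.15, 0, 0, 0], [1, 0, 0, 0, 0], [1, 0, 0, 0, 0]])

```text
time: 25.7
tool_pos: [0.5198, -0.1974, 0.166]
ee_rot: [-0.117, 1.571, 0.076]
wrist_force: [-5.0, 1.0, 4.3]
width: 0.0314
```

>>> carry_out(targets=[[1, -0.01, 0, 0.2, 0], [1, -0.01, 0, 0.2, 0], [1, -0.01, 0, 0.2, 0], [1, -0.01, 0, 0.2, 0], [1, 0, 0, 0, 0], [1, 0, 0, 0, 0]])

```text
time: 26.3
tool_pos: [0.528, -0.196, 0.1664]
ee_rot: [-0.759, 1.57, -0.566]
wrist_force: [-4.8, 0.4, 5.6]
width: 0.0308
```

```bash
python3 -c "
from h import *
chk('p14')"
```

```text
26.4 [ 0.52795547 -0.19596183  0.16639083] 0.03071835683743451 [-4.9235333  -0.21965732  5.06514949] [-0.46  0.13  1.4  -0.    1.61 -2.22]
160 L 248.6 R 259.4 mid 253.98 | 162 L 247.4 R 259.0 mid 253.19 | 166 L 246.7 R 259.1 mid 252.92 | 168 L 247.5 R 258.9 mid 253.20 | 172 L 246.4 R 258.6 mid 252.53 | 174 L 246.4 R 258.6 mid 252.49 | 176 L 246.5 R 258.4 mid 252.45 | 
75 [[249.8, 164.0], [248.7, 170.5], [247.7, 176.5]]
80 [[251.0, 163.8], [250.4, 170.3], [249.9, 176.2]]
85 [[252.2, 163.6], [252.1, 170.0], [252.0, 175.7]]
90 [[253.4, 163.2], [253.8, 169.4], [254.2, 175.0]]
ring [247 177] [260 184]
```

Still seated with 8 N on the spring. The absolute and differential readings of the lean disagree (≈87° against ≈83°), so I'll cross-check with the lens disc in the wrist camera, calibrated on the earlier held pose (42°).

```bash
cat >> h.py <<'E'
def discpx(w):
    g=cv2.cvtColor(np.ascontiguousarray(w["image"]),cv2.COLOR_RGB2GRAY)[205:335,225:335];m=cv2.morphologyEx(((g>100)*255).astype(np.uint8),cv2.MORPH_OPEN,np.ones((7,7)))
    es=[cv2.fitEllipse(c) for c in cv2.findContours(m,0,2)[0] if len(c)>20]
    es=[(np.array(e[0])+[225,205],e[1]) for e in es if 35<min(e[1]) and max(e[1])<75];return es
def wl(w,tcp,yaw=.1937,L=.032):
    # predicted disc rows in the wrist picture for several slopes
    ez=np.array([np.cos(yaw),np.sin(yaw),0]);G=np.array(tcp)+[0,0,.019]
    return {th:proj(w,G+L*(-np.cos(np.radians(th))*ez+[0,0,np.sin(np.radians(th))])).round(1).tolist() for th in(38,42,70,80,85,90,95)}
E
python3 - <<'E'
from h import *
for n,t in(("p6",(.45268,-.20756,.29265)),("p7",(.4466,-.21175,.1375)),("p9",(.4730,-.20657,.15927)),("p10",(.50854,-.19971,.17582)),("p12",(.51101,-.1991,.20242)),("p13",(.51953,-.19747,.16912)),("p14",(.52796,-.19596,.16639))):
    w=np.load(n+"w.npz");print(n,discpx(w),wl(w,t))
E
```

```text
p6 [(array([280.79611969, 256.48658371]), (50.09297561645508, 56.24532699584961))] {38: [283.3, 238.7], 42: [283.3, 243.4], 70: [283.4, 281.6], 80: [283.4, 295.6], 85: [283.4, 302.3], 90: [283.4, 308.7], 95: [283.3, 314.8]}
p7 [(array([280.77425385, 253.99885941]), (47.7252197265625, 55.785987854003906))] {38: [282.9, 238.1], 42: [282.9, 242.8], 70: [283.0, 280.9], 80: [283.0, 295.0], 85: [283.0, 301.7], 90: [283.0, 308.1], 95: [283.0, 314.1]}
p9 [(array([280.71436691, 260.41453552]), (56.76234436035156, 57.718666076660156))] {38: [282.9, 238.3], 42: [283.0, 243.0], 70: [283.0, 281.1], 80: [283.0, 295.2], 85: [283.0, 301.9], 90: [283.0, 308.3], 95: [283.0, 314.3]}
p10 [(array([280.72424316, 268.66171646]), (59.1843147277832, 59.89845657348633))] {38: [282.9, 238.3], 42: [282.9, 243.1], 70: [283.0, 281.2], 80: [283.0, 295.2], 85: [282.9, 301.9], 90: [282.9, 308.3], 95: [282.9, 314.3]}
p12 [(array([280.77727127, 272.56669617]), (59.366214752197266, 59.865379333496094))] {38: [282.9, 238.6], 42: [283.0, 243.4], 70: [283.0, 281.5], 80: [283.1, 295.5], 85: [283.0, 302.2], 90: [283.0, 308.7], 95: [283.0, 314.7]}
p13 [(array([280.76429367, 275.30205536]), (59.1186637878418, 59.99314880371094))] {38: [282.9, 238.4], 42: [282.9, 243.1], 70: [283.0, 281.2], 80: [283.0, 295.2], 85: [283.0, 302.0], 90: [283.0, 308.4], 95: [283.0, 314.4]}
p14 [(array([280.58737946, 275.88805389]), (58.06175994873047, 60.36265563964844))] {38: [282.9, 238.4], 42: [282.9, 243.1], 70: [283.0, 281.3], 80: [283.0, 295.3], 85: [283.0, 302.0], 90: [282.9, 308.4], 95: [282.9, 314.4]}
```

>>> carry_out(targets=[[1, 0, 0, 0.2, 0], [1, 0, 0, 0.2, 0], [1, 0, 0, 0.2, 0], [1, 0, 0, 0.2, 0], [1, 0, 0, 0, 0], [1, 0, 0, 0, 0]])

```text
time: 27.0
tool_pos: [0.5363, -0.1945, 0.1667]
ee_rot: [-0.429, 1.569, -0.235]
wrist_force: [-3.6, 0.3, 4.9]
width: 0.0298
```

```bash
python3 -c "
from h import *
s,w,o=chk('p15');print(discpx(w))"
```

```text
27.1 [ 0.53630743 -0.19444978  0.16667908] 0.02921558556444896 [-4.37619213  0.53172723  5.87780306] [-0.45  0.14  1.39  0.    1.61 -2.21]
160 L 247.7 R 258.4 mid 253.07 | 162 L 246.9 R 258.3 mid 252.59 | 166 L 246.1 R 258.5 mid 252.30 | 168 L 246.1 R 258.3 mid 252.22 | 170 L 250.6 R 255.5 mid 253.01 | 172 L 246.1 R 258.4 mid 252.27 | 174 L 246.1 R 258.1 mid 252.12 | 176 L 246.4 R 258.2 mid 252.33 | 
75 [[247.8, 164.6], [246.7, 171.2], [245.7, 177.2]]
80 [[249.0, 164.4], [248.4, 171.0], [247.9, 176.9]]
85 [[250.2, 164.2], [250.1, 170.6], [250.1, 176.4]]
90 [[251.5, 163.8], [251.9, 170.0], [252.2, 175.7]]
ring [247 178] [260 184]
[(array([280.60851669, 273.65674591]), (57.34343719482422, 60.96978759765625))]
```

The finger opening has shrunk to 29 mm, so the pads have been sliding forward off the lens cylinder's centre line. That explains the disagreement, and the picture-only reading (≈85°) is the right one. I'll relieve the preload and side force, then open slightly and regrip centred.

>>> carry_out(targets=[[1, -0.1, 0, -0.1, 0], [1, -0.1, 0, -0.1, 0], [1, -0.1, 0, -0.1, 0], [1, 0, 0, 0, 0], [1, 0, 0, 0, 0]])

```text
time: 27.6
tool_pos: [0.5331, -0.195, 0.1692]
ee_rot: [-0.196, 1.57, -0.002]
wrist_force: [-2.5, 0.7, 3.3]
width: 0.0295
```

```bash
python3 -c "
from h import *
s,w,o=chk('p16');print(discpx(w))
lensface(w,o)"
```

```text
27.7 [ 0.53291764 -0.19496634  0.16910689] 0.02958494342713007 [-1.95812214  0.49634012  3.15320942] [-0.45  0.14  1.39  0.    1.62 -2.21]
158 L 248.9 R 258.2 mid 253.52 | 160 L 248.1 R 259.3 mid 253.71 | 162 L 246.7 R 258.9 mid 252.83 | 166 L 246.7 R 258.8 mid 252.73 | 168 L 247.5 R 258.4 mid 252.99 | 172 L 246.4 R 258.6 mid 252.48 | 174 L 246.3 R 258.4 mid 252.37 | 176 L 246.7 R 258.3 mid 252.52 | 
75 [[248.6, 163.7], [247.5, 170.3], [246.5, 176.3]]
80 [[249.8, 163.6], [249.2, 170.1], [248.7, 176.0]]
85 [[251.0, 163.3], [250.9, 169.7], [250.8, 175.5]]
90 [[252.2, 162.9], [252.6, 169.2], [253.0, 174.8]]
ring [247 177] [260 183]
[(array([280.75110626, 270.91513062]), (58.13549041748047, 60.95635223388672))]
disc [280.8 270.9] [57.4 60.2] rel grasp: y -0.8 z -15.3 mm
```

>>> carry_out(targets=[[1, -0.15, 0, -0.1, 0], [1, -0.15, 0, -0.05, 0], [1, -0.1, 0, 0, 0], [1, 0, 0, 0, 0], [1, 0, 0, 0, 0]])

```text
time: 28.2
tool_pos: [0.5311, -0.1951, 0.1728]
ee_rot: [2.0, 1.57, 2.193]
wrist_force: [-0.8, 1.0, 0.6]
width: 0.0295
```

>>> carry_out(targets=[[1, -0.08, 0, -0.05, 0], [1, 0, 0, 0, 0], [0.66, 0, 0, 0, 0], [0.62, 0, 0, 0, 0], [0.6, 0, 0, 0, 0], [0.6, 0, 0, 0, 0]])

```text
time: 28.8
tool_pos: [0.5308, -0.1953, 0.174]
ee_rot: [0.021, 1.571, 0.214]
wrist_force: [0.7, 0.4, 0.6]
width: 0.0375
```

```bash
python3 -c "
from h import *
s,w,o=chk('p17');print(discpx(w))
lensface(w,o)"
```

```text
28.9 [ 0.53077056 -0.19533968  0.17397956] 0.03758462674588485 [ 0.32934689 -0.11983228 -0.83920328] [-0.45  0.13  1.39  0.    1.63 -2.22]
158 L 249.1 R 260.0 mid 254.55 | 160 L 247.9 R 260.5 mid 254.21 | 162 L 247.4 R 260.0 mid 253.66 | 166 L 247.6 R 259.5 mid 253.55 | 170 L 246.8 R 259.0 mid 252.91 | 172 L 246.7 R 258.7 mid 252.71 | 174 L 246.9 R 258.9 mid 252.91 | 176 L 247.5 R 258.4 mid 252.99 | 
75 [[249.0, 162.3], [247.9, 168.9], [246.9, 174.9]]
80 [[250.2, 162.2], [249.6, 168.7], [249.1, 174.6]]
85 [[251.4, 161.9], [251.3, 168.3], [251.3, 174.1]]
90 [[252.7, 161.5], [253.1, 167.8], [253.4, 173.4]]
ring [247 175] [260 182]
[(array([283.23949432, 261.9885025 ]), (59.14555358886719, 60.76737594604492))]
disc [283.4 262. ] [58.4 60.2] rel grasp: y 0.1 z -19.2 mm
```

Released, it stands by itself in the ring, leaning about 8° towards -x. I'll centre the pads on it (about 16 mm back) and regrip.

>>> carry_out(targets=[[0.57, 0, 0, -0.4, 0], [0.57, 0, 0, -0.5, 0], [0.57, 0, 0, -0.5, 0], [0.57, 0, 0, -0.2, 0], [0.57, 0, 0, 0, 0], [0.57, 0, 0, 0, 0]])

```text
time: 29.5
tool_pos: [0.515, -0.1985, 0.1741]
ee_rot: [-0.119, 1.57, 0.074]
wrist_force: [0.4, -0.1, 0.0]
width: 0.0405
```

```bash
python3 -c "
from h import *
s,w,o=chk('p18');print(discpx(w))
lensface(w,o)"
```

```text
29.6 [ 0.51506779 -0.19842161  0.17396774] 0.04063028529854289 [0.70886236 1.28967421 0.13993387] [-0.47  0.1   1.42  0.    1.62 -2.23]
158 L 249.1 R 260.3 mid 254.71 | 160 L 247.9 R 260.7 mid 254.27 | 162 L 247.4 R 260.0 mid 253.70 | 166 L 247.6 R 259.5 mid 253.55 | 170 L 246.8 R 259.1 mid 252.93 | 172 L 246.7 R 258.8 mid 252.75 | 174 L 246.9 R 258.9 mid 252.89 | 176 L 247.5 R 258.5 mid 253.01 | 
75 [[252.7, 161.0], [251.6, 167.6], [250.6, 173.5]]
80 [[253.9, 160.9], [253.3, 167.4], [252.8, 173.3]]
85 [[255.2, 160.6], [255.0, 167.0], [254.9, 172.8]]
90 [[256.4, 160.2], [256.7, 166.5], [257.0, 172.1]]
ring [247 175] [260 182]
[(array([283.1902504 , 299.53212738]), (55.94904327392578, 59.054073333740234))]
disc [348.1 155.6] [ 30.7 317.7] rel grasp: y 23.4 z -60.7 mm
disc [283.2 299.5] [55.1 58.4] rel grasp: y 0.1 z -2.8 mm
```

>>> carry_out(targets=[[1, 0, 0, 0, 0], [1, 0, 0, 0, 0], [1, 0, 0, 0, 0], [1, 0.2, 0, 0, 0], [1, 0.2, 0, 0, 0], [1, 0.1, 0, 0, 0], [1, 0, 0, 0, 0], [1, 0, 0, 0, 0]])

```text
time: 30.4
tool_pos: [0.515, -0.1983, 0.1693]
ee_rot: [0.309, 1.57, 0.503]
wrist_force: [-0.5, 0.9, 2.4]
width: 0.0315
```

>>> carry_out(targets=[[1, -0.02, 0, 0.2, 0], [1, -0.02, 0, 0.2, 0], [1, -0.02, 0, 0.2, 0], [1, -0.02, 0, 0.2, 0], [1, 0, 0, 0.2, 0], [1, 0, 0, 0.2, 0], [1, 0, 0, 0, 0], [1, 0, 0, 0, 0]])

```text
time: 31.2
tool_pos: [0.5247, -0.1964, 0.1692]
ee_rot: [2.977, 1.565, -3.113]
wrist_force: [-6.5, -0.2, 3.4]
width: 0.0311
```

```bash
python3 -c "
from h import *
s,w,o=chk('p19');print(discpx(w))
lensface(w,o)"
```

```text
31.3 [ 0.5247088  -0.19642144  0.16917268] 0.03174559372651229 [-5.49164001 -0.05766175  3.68103921] [-0.46  0.12  1.4  -0.    1.62 -2.22]
158 L 249.3 R 258.4 mid 253.86 | 160 L 248.1 R 259.4 mid 253.79 | 162 L 246.9 R 259.0 mid 252.92 | 166 L 246.4 R 258.9 mid 252.63 | 168 L 247.5 R 258.4 mid 252.99 | 172 L 246.4 R 258.6 mid 252.54 | 174 L 246.6 R 258.7 mid 252.61 | 176 L 246.7 R 258.4 mid 252.56 | 
75 [[250.5, 163.0], [249.4, 169.6], [248.4, 175.6]]
80 [[251.7, 162.9], [251.1, 169.4], [250.6, 175.3]]
85 [[252.9, 162.6], [252.8, 169.0], [252.7, 174.8]]
90 [[254.2, 162.3], [254.5, 168.5], [254.9, 174.1]]
ring [247 177] [260 183]
[(array([280.81727982, 298.13227081]), (54.23838806152344, 59.54584884643555))]
disc [280.9 298.1] [53.6 58.9] rel grasp: y -0.8 z -3.5 mm
```

Both readings now agree at 85°, still centred in the grip. Continuing to just past vertical.

>>> carry_out(targets=[[1, 0.1, 0, 0, 0], [1, 0.1, 0, 0.2, 0], [1, 0, 0, 0.2, 0], [1, 0, 0, 0.2, 0], [1, 0, 0, 0.2, 0], [1, 0, 0, 0.2, 0], [1, 0, 0, 0.2, 0], [1, 0, 0, 0, 0], [1, 0, 0, 0, 0]])

```text
time: 32.2
tool_pos: [0.5367, -0.1941, 0.1677]
ee_rot: [3.027, 1.566, -3.063]
wrist_force: [-5.3, 0.7, 5.2]
width: 0.0314
```

```bash
python3 -c "
from h import *
s,w,o=chk('p20');print(discpx(w))
lensface(w,o)"
```

```text
32.3 [ 0.53665119 -0.19413717  0.1677082 ] 0.03160262251495174 [-4.50632244  1.00333538  4.70024058] [-0.44  0.15  1.38 -0.    1.62 -2.21]
160 L 247.3 R 258.2 mid 252.74 | 162 L 246.2 R 257.7 mid 251.95 | 166 L 245.6 R 257.8 mid 251.74 | 168 L 245.8 R 257.4 mid 251.62 | 170 L 247.5 R 255.5 mid 251.50 | 172 L 246.1 R 258.2 mid 252.14 | 174 L 246.1 R 258.4 mid 252.27 | 176 L 246.6 R 258.3 mid 252.42 | 
75 [[247.7, 164.4], [246.6, 171.0], [245.6, 177.0]]
80 [[248.9, 164.3], [248.3, 170.8], [247.8, 176.7]]
85 [[250.1, 164.0], [250.0, 170.4], [250.0, 176.2]]
90 [[251.4, 163.6], [251.8, 169.9], [252.1, 175.5]]
ring [247 177] [260 184]
[(array([280.86291122, 296.08280182]), (52.070228576660156, 59.92579650878906))]
disc [280.8 296.1] [51.2 59.6] rel grasp: y -0.8 z -4.3 mm
```

It reads about 90°. I'll overshoot slightly for springback, unload the spring, and check before opening.

>>> carry_out(targets=[[1, 0, 0, 0.2, 0], [1, 0, 0, 0.2, 0], [1, 0, 0, 0, 0], [1, -0.15, 0, -0.1, 0], [1, -0.15, 0, -0.1, 0], [1, -0.15, 0, -0.1, 0], [1, -0.1, 0, 0, 0], [1, 0, 0, 0, 0], [1, 0, 0, 0, 0]])

```text
time: 33.2
tool_pos: [0.5396, -0.1936, 0.173]
ee_rot: [0.942, 1.571, 1.135]
wrist_force: [-2.8, 0.6, 1.5]
width: 0.0318
```

```bash
python3 -c "
from h import *
s,w,o=chk('p21');print(discpx(w))
lensface(w,o)"
```

```text
33.3 [ 0.53959893 -0.19355526  0.17307409] 0.03143625023130025 [-2.15997853  0.3349344   2.00364713] [-0.44  0.15  1.37  0.    1.63 -2.21]
158 L 248.3 R 257.6 mid 252.94 | 160 L 246.4 R 258.3 mid 252.37 | 162 L 245.4 R 257.8 mid 251.62 | 166 L 245.7 R 257.8 mid 251.73 | 168 L 246.5 R 256.4 mid 251.50 | 172 L 245.9 R 258.1 mid 252.01 | 174 L 246.2 R 258.2 mid 252.19 | 176 L 246.7 R 257.5 mid 252.07 | 
75 [[246.9, 163.3], [245.8, 169.9], [244.8, 175.9]]
80 [[248.1, 163.1], [247.5, 169.7], [247.0, 175.6]]
85 [[249.4, 162.9], [249.3, 169.3], [249.2, 175.1]]
90 [[250.6, 162.5], [251.0, 168.8], [251.4, 174.4]]
ring [247 176] [260 182]
[(array([280.87392426, 295.3476181 ]), (51.38756561279297, 60.21092224121094))]
disc [280.9 295.4] [50.6 59.8] rel grasp: y -0.8 z -4.7 mm
```

>>> carry_out(targets=[[1, -0.15, 0, -0.1, 0], [1, -0.1, 0, -0.1, 0], [1, 0, 0, 0, 0], [1, 0, 0, 0, 0]])

```text
time: 33.7
tool_pos: [0.5377, -0.194, 0.1755]
ee_rot: [-0.055, 1.57, 0.138]
wrist_force: [-0.0, -0.3, -0.1]
width: 0.0317
```

>>> carry_out(targets=[[0.66, 0, 0, 0, 0], [0.63, 0, 0, 0, 0], [0.6, 0, 0, 0, 0], [0.57, 0, 0, 0, 0], [0.57, 0, 0, 0, 0]])

```text
time: 34.2
tool_pos: [0.5377, -0.1941, 0.1759]
ee_rot: [-0.453, 1.57, -0.26]
wrist_force: [0.1, -0.0, -0.3]
width: 0.0401
```

```bash
python3 -c "
from h import *
s,w,o=chk('p22');print(discpx(w))
lensface(w,o)"
```

```text
34.3 [ 0.53764736 -0.19402409  0.17585383] 0.04014278603751276 [ 0.31694981 -0.06429051 -0.20399643] [-0.45  0.14  1.37  0.    1.63 -2.21]
158 L 248.2 R 259.3 mid 253.76 | 160 L 247.2 R 259.4 mid 253.29 | 162 L 246.4 R 259.0 mid 252.74 | 166 L 246.7 R 258.4 mid 252.55 | 168 L 249.5 R 256.4 mid 252.99 | 172 L 246.7 R 258.7 mid 252.69 | 174 L 246.9 R 258.4 mid 252.69 | 176 L 247.6 R 258.4 mid 253.00 | 
75 [[247.3, 162.4], [246.2, 169.0], [245.2, 175.1]]
80 [[248.5, 162.3], [247.9, 168.8], [247.4, 174.8]]
85 [[249.8, 162.0], [249.7, 168.4], [249.6, 174.3]]
90 [[251.0, 161.6], [251.4, 167.9], [251.8, 173.6]]
ring [247 175] [260 182]
[(array([283.92960358, 276.50230408]), (54.6694450378418, 60.24629211425781))]
disc [344.6 226.5] [ 30.3 172.4] rel grasp: y 23.4 z -33.7 mm
disc [284.  276.6] [53.7 59.7] rel grasp: y 0.4 z -12.9 mm
```

Released: it stands with the lean at about 2–3° by both the disc and the picture readings. Now to open wide, rise straight up and verify that it stays still.

>>> carry_out(targets=[[0.3, 0, 0, 0, 0], [0.1, 0, 0, 0, 0], [0.1, 0, 0, 0, 0], [0.1, -0.5, 0, 0, 0], [0.1, -1, 0, 0, 0], [0.1, -2, 0, 0, 0], [0.1, -2.5, 0, 0, 0], [0.1, -2.5, 0, 0, 0], [0.1, -2.5, 0, 0, 0], [0.1, -2, 0, 0, 0], [0.1, -1, 0, 0, 0], [0.1, 0, 0, 0, 0], [0.1, 0, 0, 0, 0]])

```text
time: 35.6
tool_pos: [0.5374, -0.1939, 0.3151]
ee_rot: [2.361, 1.57, 2.554]
wrist_force: [0.0, -0.1, -1.2]
width: 0.0849
```

```bash
python3 - <<'E'
from h import *
s,w,o=chk('p23')
def both():
    rows(s,148,150)
    g=cv2.cvtColor(np.ascontiguousarray(w["image"]),cv2.COLOR_RGB2GRAY)
    # dark lens cylinder in scene: mid of dark run per row
    gs=cv2.cvtColor(np.ascontiguousarray(s["image"]),cv2.COLOR_RGB2GRAY)
    for r in range(134,156,3):
        x=np.flatnonzero(gs[r,238:268]<75)+238;print(r,x.min() if len(x) else None,x.max() if len(x) else None,len(x))
both()
c=[e for e in discpx(w)];print(c,proj(w,np.r_[ST,.088+.14]))
for z in(.088,.113,.133,.153,.173,.193,.213,.228):print(z,proj(s,np.r_[ST,z]).round(1),end=" ")
import time
from bench import robot
s2=robot.snapshot("scene");print("\nchange",np.abs(s2["image"].astype(int)-s["image"])[130:185,235:275].max())
E
```

```text
35.7 [ 0.53715519 -0.19381852  0.31413629] 0.08464775614649626 [0.85470911 0.69937032 0.05704327] [-0.45  0.14  1.1   0.    1.91 -2.21]
158 L 248.2 R 259.2 mid 253.72 | 160 L 247.2 R 259.7 mid 253.42 | 162 L 246.5 R 259.0 mid 252.71 | 166 L 246.7 R 258.4 mid 252.55 | 168 L 248.6 R 256.5 mid 252.52 | 170 L 246.7 R 258.7 mid 252.70 | 172 L 246.7 R 258.7 mid 252.69 | 174 L 246.9 R 258.4 mid 252.65 | 176 L 247.5 R 258.4 mid 252.99 | 
75 [[244.8, 125.1], [243.6, 132.4], [242.6, 139.0]]
80 [[246.1, 125.0], [245.5, 132.3], [244.9, 138.9]]
85 [[247.4, 124.9], [247.3, 132.0], [247.3, 138.5]]
90 [[248.7, 124.5], [249.2, 131.6], [249.6, 137.9]]
ring [247 175] [260 182]
134 None None 0
137 249 256 3
140 249 256 8
143 249 256 8
146 249 256 8
149 249 267 13
152 249 267 19
155 249 267 19
[] [282.90829579 203.86555453]
0.088 [253.8 172.7] 0.113 [253.4 166.6] 0.133 [253.1 161.5] 0.153 [252.8 156.5] 0.173 [252.4 151.3] 0.193 [252.1 146. ] 0.213 [251.8 140.7] 0.228 [251.5 136.6] 
change 13
```

The last frames show it clear of the gripper and standing still. The lens is at column 252.5 and the ball at 252.8, where true vertical would give 250.9 for the lens. That is a lean of about 3.6° (limit 8.6°), with the ball within about 2.5 mm of the ring centre.

```bash
python3 -c "
from bench import robot
print(robot.close_job());print(robot.get_obs()['time'])"
```

```text
the job is handed in; nothing more can be done
None
the job is handed in; nothing more can be done
```

The job is handed in at about 36 s of the 56 s allowed. My last checks had the microscope standing by itself in the ring, lens up; no verdict was reported.

**What I did:** I pressed the red pad to its stop and took the tipped microscope by the lens end. I then felt for the ring and found its top about 72 mm above the desk. The tool can't pitch, so I turned the microscope upright by moving the grip on an arc around the seated ball, then let go and backed off.

**What went wrong and was mended:**
- **Ball on the rim:** on the first arc the ball rode up onto the ring's far rim, about 13 mm off. I lifted it and seated it again.
- **Grip sliding:** the pads then slid off the lens cylinder's centre line. I opened them while the microscope stood in the ring, regripped centred and finished the arc. It leaned about 8–10° while released for that.

**Last checks, before handing in:**
- **Lean:** about 3.6° in the scene picture after release; the wrist camera had read about 2° just before. The limit is 8.6°.
- **Ball position:** within about 2.5 mm of the ring centre. The limit is 7 mm.
- **Rest and release:** no visible change between two pictures, and the gripper was well clear above.
- **Push on the ring:** wrist-force readings at the end of each move put it at no more than about 9 N. The limit is 25 N.

**Not checked:** I did not measure the bystanders at the end, but the arm's path stayed clear of them. The camera estimates disagreed by up to 5° before the regrip, and by 1–3° after it.

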